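# Tip out the material samples and hang them on the display hook by size

### The arm

A 6-joint arm with a two-finger parallel gripper is mounted at the origin on the work surface. World frame = base frame: x ahead of the robot, y to its left, z up, the work surface at z = 0. Lengths are in m, angles in degrees, forces in N, time in s.
With the tool pointing down it reaches from about 0.325 to 0.775 m from the base axis. Payload 5.5 kg.
Tool frame: the origin (TCP) lies on the centre line of the jaws, within the pads' length; the fingertips stand 19 mm ahead of it and the grasp point (between the pads) is the TCP; z points along the fingers, y is the direction in which the jaws open and shut (so a half turn about z gives the same grasp; the last joint's range is limited). The gripper opens to 85 mm and grips with 20 to 120 N. Pads are 22 mm wide; open, the fingers measure 114 mm over their backs; the gripper's body (76 mm by 85 mm) begins 54 mm behind the grasp point. The pads swing forward as they close: fully open they stand 13 mm farther back than shut.
Start: joints at [68.658, 5.22, 70.514, -0, 104.267, -3.249], TCP at [0.186, 0.57, 0.25] pointing down, gripper open.
Joint ranges: [-164.24, 164.24], [-49.07, 125.15], [9.68, 141.18], [-86.29, 266.29], [3.28, 154.24], [-151.56, 151.56]. Speed limits (degrees/s): [147.25, 147.25, 172.46, 180, 180, 180].

### API

Orientations are given as a 3x3 rotation matrix whose columns are the frame's x, y, z axes.
In Python, from workcell import r gives the robot as it stands.
- The arm moves only by the shell command python3 -m jog 'ROWS'. ROWS is JSON, a list of rows, each a list of 5 numbers: the shift along the tool's x, y, z in m, then the turn about the tool's z in degrees, then the opening, from -1 (shut) to 1 (fully open), so that 0 is half open. A call has 1 to 20 rows; each row shifts and turns the commanded pose from where the row before left it, along the tool's axes as they then stand; what a row does not reach is not made up. A row lasts 1/8 s, in which the tool goes at most 62.5 mm and 10.7 degrees, less where a joint would pass 70% of its speed; a pose out of reach is approached as far as the arm can. A call with a gripper value outside its range is refused whole. The fingers move at their own pace and stop on an object; the grip force is fixed at half the most. Time passes only in rows, so rows that do not move let the fingers close. It gives the time, the measured TCP pose, the force and the opening at its end, in the units of the state.
- r.get_obs(): the state, without advancing time (a new reading comes with each control period).
- r.read_camera(name): name is "scene" or "side" or "wrist"; returns a dict with "pixels" (400x640x3 uint8, blue, green, red), "vertical_fov" (degrees; the focal length in pixels is half the picture's height over the tangent of half this angle, whatever the lens; pixels are square), "cx", "cy" (the principal point, pixels), "view" (4x4, takes a point from world to camera coordinates); the wrist camera has in their place "tool_from_camera" (4x4, takes a point from camera to tool coordinates, whose origin is the TCP and whose axes are the flange's). Camera axes: x right, y down, z forward; pixel columns grow to the right and rows downward; lengths in m; the calibration is good to about 2 mm. A picture is of the moment at which its call begins: read the wrist's pose just before it. There is no depth.
- r.finish_job(): hands the job in, once; it reports no verdict.
Trained networks look in the newest picture that a camera, given by its name, has taken for a name from the list of things; names that differ only in an ending like _2 or _b are one class to them, and where a whole thing is asked for, a point or a joint stands for the part that bears it (a point fixed in the world has none). Each returns a list of dicts, best first, with "p" (0 to 1); they miss things now and then, are a little off and sometimes report something else, mostly with a low value. They report only what shows in the picture. A call takes as long as a camera call. They do not tell look-alikes from the thing itself.
- r.boxes_of(camera, query): "at" ([x, y, z] in m, in the coordinates of the camera as it stood for that picture, good to about 4 mm: the middle of the surface that is visible of it).
- r.trace(camera, query): "pixels" (400x640 bool, what is visible of it).
The state is a dict: "clock": time; "q": joint angles; "qvel": joint speeds; "effort": joint torques, N m; "ee_pos": TCP position; "eef_rot": TCP orientation; "force": force on the tool from outside, world axes, zero at the start; "moment": the same for the moment, N m; "gripper_width": opening from 0.0 (shut) to 1.0 (fully open).
Only numpy, scipy, OpenCV 4.12 (cv2) and the standard library are available. Lean on these libraries where they do the work, as an engineer would, in place of code of your own. Each camera call takes 0.05 s, during which the arm holds its last target.

### The job

Lift the red handle of the tilt tray until every sample tag has slid out of it onto the slide, then lower the tray gently until it lies level again. After that hang the tags by their eyes on the sloped hook one at a time, largest head first and each next smaller one on top of it, every tag pushed down flat against the board or the tag before it, and finally hang the red keeper tag on the front of the stack. There may be fewer than five sample tags; leave the screwdriver, the jar and the dish alone.

Things in the scene. Friction and masses are not known exactly. Their poses are not given: they have to be found in the camera images.
- ply_eye (a point): mid-brown plywood sample tag, 16 mm thick, about 50 g: round head 60 mm across with a 26 mm through eye at its middle, straight tail 24 mm wide along its -x, ending 72 mm from the eye's centre; pinch the tail's sides 60 mm from the eye. Origin: eye's centre, half-way up; z: eye's axis (either face may be up). May be absent; starts flat in a tray lane, tail away from the robot
- black_eye (a point): black plastic sample tag, 16 mm thick, about 50 g: round head 55 mm across with a 26 mm through eye at its middle, straight tail 24 mm wide along its -x, ending 72 mm from the eye's centre; pinch the tail's sides 60 mm from the eye. Origin: eye's centre, half-way up; z: eye's axis (either face may be up). May be absent; starts flat in a tray lane, tail away from the robot
- orange_eye (a point): orange plastic sample tag, 16 mm thick, about 50 g: round head 50 mm across with a 26 mm through eye at its middle, straight tail 24 mm wide along its -x, ending 72 mm from the eye's centre; pinch the tail's sides 60 mm from the eye. Origin: eye's centre, half-way up; z: eye's axis (either face may be up). May be absent; starts flat in a tray lane, tail away from the robot
- blue_eye (a point): blue plastic sample tag, 16 mm thick, about 50 g: round head 45 mm across with a 26 mm through eye at its middle, straight tail 24 mm wide along its -x, ending 72 mm from the eye's centre; pinch the tail's sides 60 mm from the eye. Origin: eye's centre, half-way up; z: eye's axis (either face may be up). May be absent; starts flat in a tray lane, tail away from the robot
- white_eye (a point): white plastic sample tag, 16 mm thick, about 50 g: round head 40 mm across with a 26 mm through eye at its middle, straight tail 24 mm wide along its -x, ending 72 mm from the eye's centre; pinch the tail's sides 60 mm from the eye. Origin: eye's centre, half-way up; z: eye's axis (either face may be up). May be absent; starts flat in a tray lane, tail away from the robot
- keeper_eye (a point): red plastic keeper tag, 16 mm thick, about 50 g: round head 38 mm across with a 26 mm through eye at its middle, straight tail 24 mm wide along its -x, ending 72 mm from the eye's centre; pinch the tail's sides 60 mm from the eye. Origin: eye's centre, half-way up; z: eye's axis (either face may be up). Lies flat on the bench, right of the station
- station: fixed sorting station, 350 mm wide (y), five lanes at y = -132, -66, 0, 66, 132 mm; the tilt tray is hinged to it. Origin: on the bench below the hinge line, mid-width; x towards the robot (slide at -x, tray at +x), z up
- slide_stop (a point): middle of the slide's lower end, on its surface, 12 mm above the bench. The waxed slide falls from the hinge line away from the robot at 18 degrees over 112 mm; x points up its slope, z out of its surface. Across its end a stop strip 5 mm high, between lanes ribs 5 mm high; fingers can pass above these. Slid-out tags lie with the tail end at the stop
- tray (a joint): tilt of the hinged tray on the robot side of the slide, rad: 0 = lying level, grows to 0.95 as its near edge is lifted. It weighs 0.5 kg, falls freely when let go, floor 4 mm thick and open towards the slide; tags begin to slide at about 0.2 and slide out fully by about 0.65
- tray_hinge (a point): mid-point of the tray's hinge line, 47 mm above the bench, axes of the tray: x from hinge to handle, y along the hinge, z up from the floor
- tray_handle (a point): centre of the tray's handle at its free edge nearest the robot: red round bar 10 mm thick, 110 mm long along the station's y, 152 mm from the hinge line, 42 mm clear of the tray's edge wall; axes turn with the tray (z up from its floor)
- hook: fixed hook on a sloped board (x -89 to 41 mm, 84 mm wide). Origin: the hook's root on the board's face, 95 mm above the bench; z out along the hook, 35 degrees off vertical, leaning away from the robot; x up the board. Round bar 10 mm thick, straight for 108 mm, then bent 25 degrees towards +x for 22 mm. Tags hang with the tail down the board (-x)
- driver: screwdriver with a blue handle lying on the bench, leave alone; origin at the middle of its underside
- jar: jar 60 mm across, 75 mm tall, leave alone; origin at the centre of its underside
- dish: open white dish 110 x 80 x 35 mm, leave alone; origin at the centre of its underside
There are look-alikes about, which are no part of the job. Leave any purple look-alike of the part that bears white_eye alone.

How it is judged:
By the outcome, as a careful person would: the job done as asked, in the order asked, and still so for the second after the job is handed in, with the robot touching nothing.
Of ply, black, orange, blue, white only 3 to 5 are there at a start; the rules pass over those that are not, and their reading is None.
At some moment in a run one of ply, black, orange, blue, white, keeper may be knocked a few centimetres aside while the robot is not near it.
It also fails if it takes over 210 s, if anything falls off the work surface, if the arm or the gripper's body presses on something with over 40 N, if the wrist force passes 120 N, or if a joint passes its speed limit or range.

## Working session

There is one attempt and no reset: what is moved stays moved. The work goes in short steps, Python scripts to look and compute and a shell command to move; the robot and the scene stay as the last step left them, time stands still between calls to the robot, and variables do not carry over. Pictures are saved under pics/ and viewed, and the job is handed in when it is done.

```bash
ls; mkdir -p pics; python3 - <<'E'
from workcell import r
import cv2,numpy as np
o=r.get_obs()
for k,v in o.items(): print(k,np.round(v,4).tolist())
for c in ["scene","side","wrist"]:
    d=r.read_camera(c); cv2.imwrite(f"pics/{c}0.png",d["pixels"])
    print(c,d["vertical_fov"],d["cx"],d["cy"]); print(np.round(d.get("view",d.get("tool_from_camera")),4))
E
```

```text
pics
clock 0.0
q [68.6589, 5.2663, 70.5823, 0.0006, 104.2642, -3.2471]
qvel [0.035, 0.0711, 0.0316, -0.0273, 0.0333, 0.0169]
effort [-0.002, -45.8737, -41.8014, -0.0002, 0.0118, 0.0]
ee_pos [0.1862, 0.5701, 0.2491]
eef_rot [[-0.9505, 0.3106, -0.0007], [0.3106, 0.9505, -0.0018], [0.0001, -0.002, -1.0]]
force [0.7382, -0.0859, 0.3759]
moment [-0.0071, -0.0036, 0.0617]
gripper_width 0.9979
scene 43.080688815372284 313.7662345952659 196.38992083198428
[[-0.2659  0.9639  0.0141  0.0447]
 [ 0.7116  0.2061 -0.6717 -0.3311]
 [-0.6503 -0.1686 -0.7407  1.7716]
 [ 0.      0.      0.      1.    ]]
side 47.034144892080256 319.1749981898034 199.90961298345235
[[ 0.9939 -0.109   0.0191 -0.4869]
 [-0.0434 -0.5427 -0.8388  0.1391]
 [ 0.1017  0.8328 -0.5441  1.1875]
 [ 0.      0.      0.      1.    ]]
wrist 60.663683945252636 312.71447090157443 195.94510051669363
[[ 5.000e-04 -9.608e-01 -2.773e-01  6.960e-02]
 [ 1.000e+00  4.000e-04  5.000e-04  1.800e-03]
 [-4.000e-04 -2.773e-01  9.608e-01 -1.233e-01]
 [ 0.000e+00  0.000e+00  0.000e+00  1.000e+00]]
```

View pics/scene0.png

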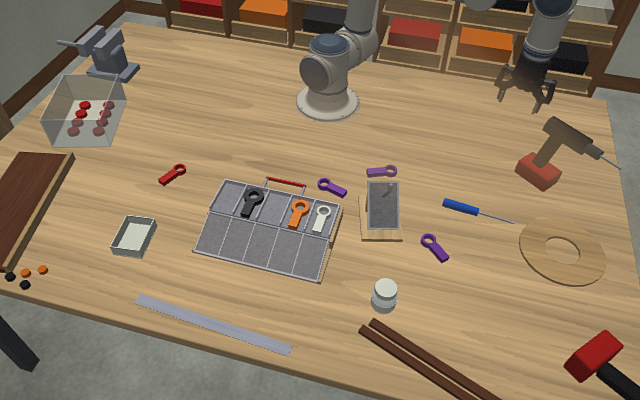

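View pics/side0.png

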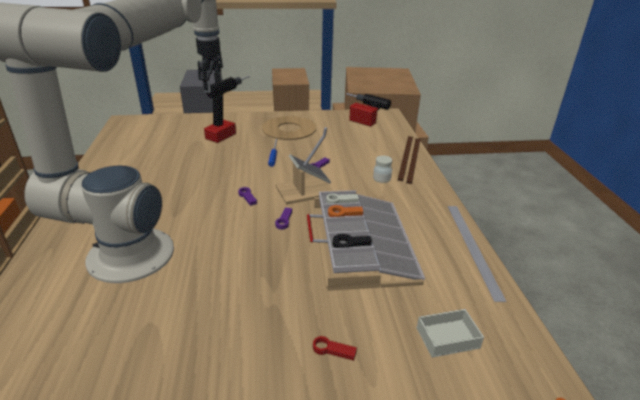

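View pics/wrist0.png

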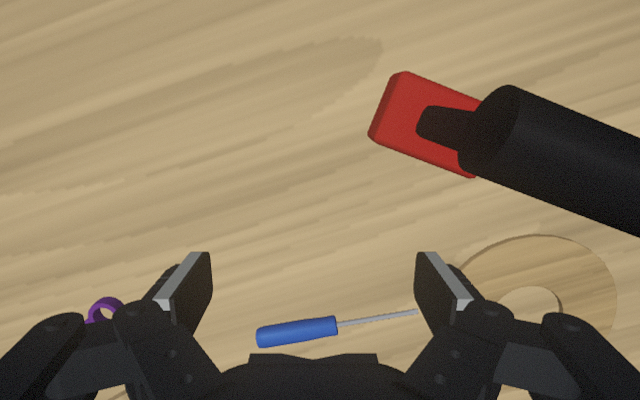

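```bash
cat > h.py <<'E'
from workcell import r
import cv2,numpy as np
def cam(c):
    o=r.get_obs(); d=r.read_camera(c)
    d["f"]=200/np.tan(np.radians(d["vertical_fov"])/2)
    if "view" in d: V=np.array(d["view"]); d["wc"]=np.linalg.inv(V)
    else:
        T=np.eye(4);T[:3,:3]=o["eef_rot"];T[:3,3]=o["ee_pos"]; d["wc"]=T@np.array(d["tool_from_camera"])
    return d
def w(d,at): return d["wc"][:3,:3]@np.array(at)+d["wc"][:3,3]
def proj(d,P):
    p=np.linalg.inv(d["wc"])@np.append(P,1); return d["f"]*p[0]/p[2]+d["cx"], d["f"]*p[1]/p[2]+d["cy"]
def ray(d,u,v,z):
    "world point on the plane at height z"
    q=d["wc"][:3,:3]@np.array([(u-d["cx"])/d["f"],(v-d["cy"])/d["f"],1]); c=d["wc"][:3,3]
    return c+q*(z-c[2])/q[2]
def tri(obs):
    A=np.zeros((3,3));b=np.zeros(3)
    for d,u,v in obs:
        q=d["wc"][:3,:3]@np.array([(u-d["cx"])/d["f"],(v-d["cy"])/d["f"],1]);q/=np.linalg.norm(q)
        M=np.eye(3)-np.outer(q,q);A+=M;b+=M@d["wc"][:3,3]
    return np.linalg.solve(A,b)
E
python3 - <<'E'
from h import *
for c in ["scene","side"]:
    d=cam(c)
    for n in "ply_eye black_eye orange_eye blue_eye white_eye keeper_eye station slide_stop tray_hinge tray_handle tray hook driver jar dish".split():
        for b in r.boxes_of(c,n)[:4]:
            if b["p"]>.2:
                P=w(d,b["at"]); print(c,n,round(b["p"],2),np.round(P,3),np.round(proj(d,P)))
E
```

```text
scene black_eye 0.68 [ 0.564 -0.067  0.065] [251. 201.]
scene orange_eye 0.9 [0.569 0.067 0.071] [298. 212.]
scene white_eye 0.76 [0.577 0.127 0.062] [319. 221.]
scene white_eye 0.66 [0.408 0.115 0.013] [330. 188.]
scene white_eye 0.58 [0.543 0.432 0.015] [434. 247.]
scene white_eye 0.52 [0.301 0.246 0.017] [381. 171.]
scene keeper_eye 0.62 [ 0.485 -0.35   0.013] [172. 174.]
scene keeper_eye 0.38 [0.566 0.066 0.073] [298. 210.]
scene station 0.61 [0.638 0.003 0.04 ] [267. 233.]
scene slide_stop 0.73 [0.634 0.002 0.043] [267. 232.]
scene tray_hinge 0.77 [ 0.562 -0.007  0.053] [273. 208.]
scene tray_handle 0.79 [ 0.559 -0.012  0.054] [271. 207.]
scene tray_handle 0.47 [0.754 0.332 0.067] [385. 295.]
scene tray 0.92 [ 0.554 -0.009  0.05 ] [273. 206.]
scene hook 0.74 [0.498 0.275 0.08 ] [381. 206.]
scene hook 0.26 [ 0.726 -0.346  0.014] [133. 236.]
scene driver 0.94 [0.39  0.497 0.021] [464. 209.]
scene driver 0.4 [0.638 0.003 0.043] [267. 233.]
scene jar 0.63 [0.752 0.327 0.065] [383. 294.]
scene dish 0.58 [ 0.723 -0.344  0.012] [134. 236.]
side black_eye 0.85 [ 0.558 -0.075  0.063] [35
[... 240 characters left out ...]
 0.484 -0.36   0.021] [336. 347.]
side station 0.59 [ 0.603 -0.075  0.039] [367. 248.]
side slide_stop 0.94 [ 0.603 -0.073  0.032] [367. 249.]
side slide_stop 0.47 [0.57  0.117 0.065] [343. 199.]
side tray_hinge 0.86 [ 0.546 -0.038  0.057] [343. 234.]
side tray_handle 0.73 [0.731 0.311 0.046] [383. 169.]
side tray_handle 0.6 [ 0.547 -0.04   0.053] [343. 236.]
side tray 0.96 [ 0.551 -0.04   0.059] [345. 234.]
side hook 0.74 [0.494 0.276 0.102] [311. 162.]
side jar 0.62 [0.73  0.309 0.041] [382. 171.]
side dish 0.59 [ 0.728 -0.335  0.018] [449. 330.]
side dish 0.54 [ 0.553 -0.075  0.065] [348. 240.]
side dish 0.4 [ 0.549 -0.039  0.057] [344. 235.]
side dish 0.37 [0.496 0.274 0.102] [312. 162.]
```

```bash
python3 - <<'E'
from h import *
d=cam("scene"); cv2.imwrite("pics/s1.png",cv2.resize(d["pixels"][165:290,180:420],None,fx=3.3,fy=3.3,interpolation=cv2.INTER_CUBIC))
e=cam("side"); cv2.imwrite("pics/e1.png",cv2.resize(e["pixels"][120:295,230:430],None,fx=3.4,fy=3.4,interpolation=cv2.INTER_CUBIC))
E
```

```text
(no output)
```

View pics/s1.png

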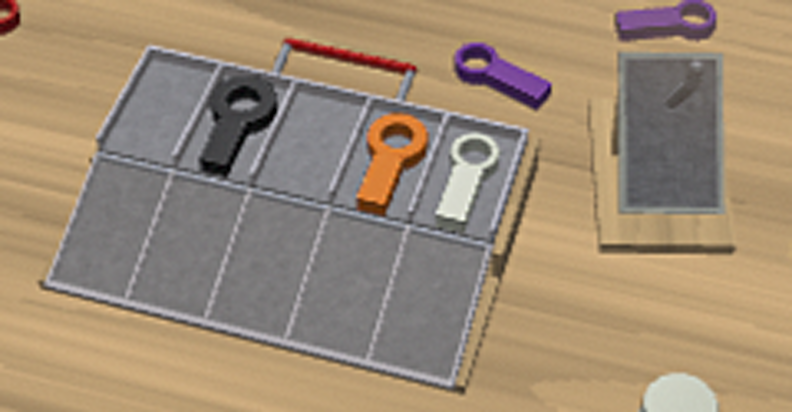

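View pics/e1.png

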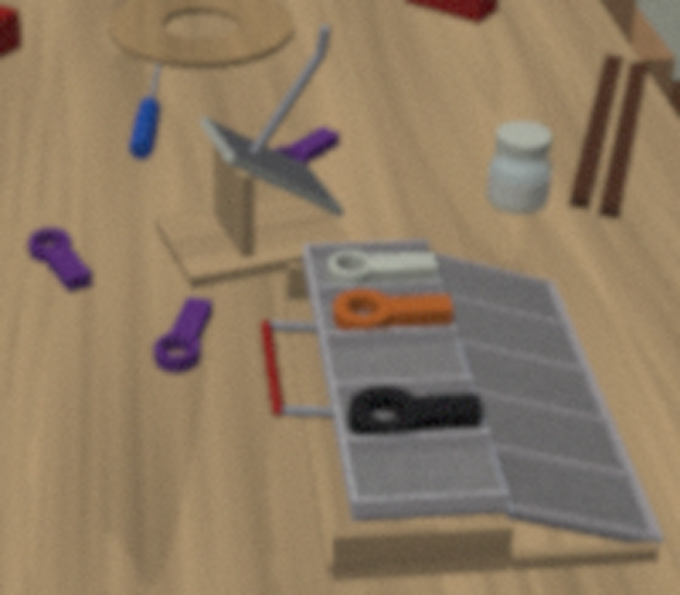

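```bash
python3 - <<'E'
from h import *
s=cam("scene"); e=cam("side")
def S(x,y): return (s,x/3.3+180,y/3.3+165)
def E(x,y): return (e,x/3.4+230,y/3.4+120)
pts={"handleL(+y)":(S(412,69),E(267,323)),"handleR":(S(287,43),E(277,411)),
"slideL":(S(460,385),E(550,280)),"slideR":(S(45,285),E(657,540)),"hingeR":(S(97,157),E(508,492)),"hingeL":(S(492,240),E(425,243)),
"nearR":(S(150,47),E(352,510)),"nearL":(S(527,130),E(308,247)),
"hooktip":(S(697,66),E(326,32)),"hookroot":(S(672,103),E(255,148)),
"bNR":(S(620,55),E(343,212)),"boardFarL":(S(721,210),E(343,212)),"boardFarR":(S(622,210),E(343,212)),"boardNearR":(S(622,55),E(230,163)),"boardNearL":(S(722,55),E(206,122))}
for k,v in pts.items():
    P=tri(v); print(k,np.round(P,4),[np.round(np.hypot(*(np.array(proj(d,P))-(u,w_))),1) for d,u,w_ in v])
for d,n in((s,"scene"),(e,"side")):
    m=d["pixels"].astype(int); mk=((m[...,2]>120)&(m[...,1]<70)&(m[...,0]<70))
    k,l,st,ce=cv2.connectedComponentsWithStats(mk.astype(np.uint8))
    for i in range(1,k):
        if st[i,4]>20: print(n,st[i],np.round(ce[i],1))
E
```

```text
handleL(+y) [0.4648 0.0544 0.0585] [np.float64(0.4), np.float64(0.4)]
handleR [ 0.4627 -0.0577  0.0567] [np.float64(0.2), np.float64(0.2)]
slideL [0.7282 0.1676 0.0121] [np.float64(0.7), np.float64(0.6)]
slideR [ 0.7253 -0.1708  0.0104] [np.float64(0.3), np.float64(0.3)]
hingeR [ 0.6186 -0.1626  0.0531] [np.float64(1.9), np.float64(2.2)]
hingeL [0.6156 0.1653 0.0547] [np.float64(1.0), np.float64(0.9)]
nearR [ 0.502  -0.1692  0.0569] [np.float64(0.8), np.float64(0.9)]
nearL [0.5088 0.1639 0.0609] [np.float64(1.0), np.float64(1.0)]
hooktip [0.5365 0.2913 0.2029] [np.float64(1.0), np.float64(0.8)]
hookroot [0.4747 0.2759 0.0958] [np.float64(0.1), np.float64(0.1)]
bNR [0.5101 0.2064 0.1103] [np.float64(19.2), np.float64(17.0)]
boardFarL [0.5433 0.3194 0.0216] [np.float64(10.2), np.float64(8.3)]
boardFarR [0.552  0.2539 0.04  ] [np.float64(0.9), np.float64(0.8)]
boardNearR [0.4479 0.2275 0.1092] [np.float64(0.3), np.float64(0.3)]
boardNearL [0.43   0.3053 0.1113] [np.float64(1.1), np.float64(1.0)]
scene [183   0  39   6 128] [207.    1.6]
scene [389  17  53  23 793] [415.6  27.6]
scene [ 80 101  10   6  48] [ 84.2 103.7]
scene [ 76 109  10   7  55] [ 80.5 112.2]
scene [158 164  27  19 131] [169.9 173.8]
scene [266 177  40   9  54] [286.4 181.1]
scene [574 330  50  39 964] [598.2 348.8]
side [351 103  23   9 107] [362.  107.1]
side [204 120  29  13 117] [217.7 126.8]
side [307 215   6  27  69] [309.6 228.4]
side [313 336  44  20 319] [337.  347.1]
```

```bash
python3 -m jog '[[-0.034,-0.0352,0,0,-0.3],[-0.034,-0.0352,0,0,-0.3],[-0.034,-0.0352,0,0,-0.3],[-0.034,-0.0352,0,0,-0.3],[-0.034,-0.0352,0,0,-0.3],[-0.034,-0.0352,0,0,-0.3],[-0.034,-0.0352,0,0,-0.3],[-0.034,-0.0352,0,0,-0.3],[-0.034,-0.0352,0,0,-0.3],[-0.034,-0.0352,0,0,-0.3],[-0.034,-0.0352,0,0,-0.3],[-0.034,-0.0352,0,0,-0.3],[-0.034,-0.0352,0,0,-0.3],[0,0,0,10.4,-0.3],[0,0,0,10.4,-0.3],[0,0,0,10.4,-0.3],[0,0,0,10.4,-0.3],[0,0,0,10.4,-0.3],[0,0,0,10.4,-0.3],[0,0,0,10.4,-0.3]]'
python3 - <<'E'
from h import *
d=cam("wrist"); cv2.imwrite("pics/w1.png",d["pixels"])
o=r.get_obs();print(np.round(o["ee_pos"],4),np.round(o["eef_rot"],3).tolist(),o["clock"])
for p in ((.4637,-.0017,.055),(.4648,.0544,.055),(.4627,-.0577,.055)): print(proj(d,p))
E
```

```text
clock: 4.45
ee_pos: [0.4644, -0.0019, 0.2504]
eef_rot: [[0.022, 1.0, 0.0], [1.0, -0.022, -0.0], [-0.0, 0.0, -1.0]]
force: [-0.6, -0.3, -0.3]
gripper_width: 0.354
[ 0.4644 -0.0019  0.2504] [[0.029, 1.0, 0.0], [1.0, -0.029, -0.0], [-0.0, 0.0, -1.0]] 4.5
(np.float64(310.4296174986132), np.float64(175.68071294397046))
(np.float64(310.2205699214424), np.float64(115.31229493455442))
(np.float64(310.7174512159486), np.float64(230.47060400827343))
```

View pics/w1.png

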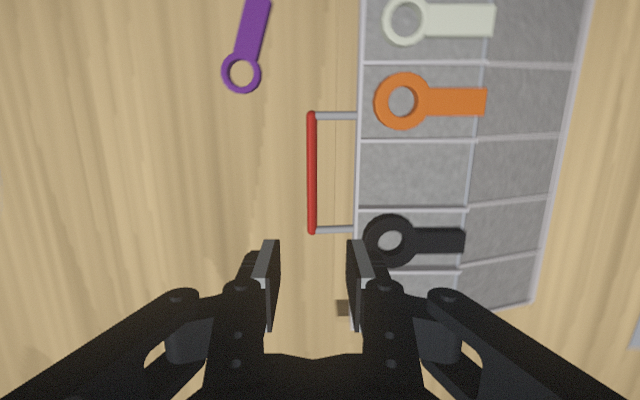

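```bash
python3 -m jog '[[0.002,0.001,0.045,0,-0.3],[0,0,0.045,0,-0.3],[0,0,0.045,0,-0.3],[0,0,0.03,0,-0.3],[0,0,0.02,0,-0.3],[0,0,0,0,-0.3]]'
python3 - <<'E'
from h import *
d=cam("wrist"); cv2.imwrite("pics/w2.png",d["pixels"])
E
```

```text
clock: 5.25
ee_pos: [0.4642, 0.0002, 0.0636]
eef_rot: [[0.013, 1.0, -0.004], [1.0, -0.013, 0.0], [0.0, -0.004, -1.0]]
force: [-0.2, 0.2, 0.5]
gripper_width: 0.348
```

View pics/w2.png

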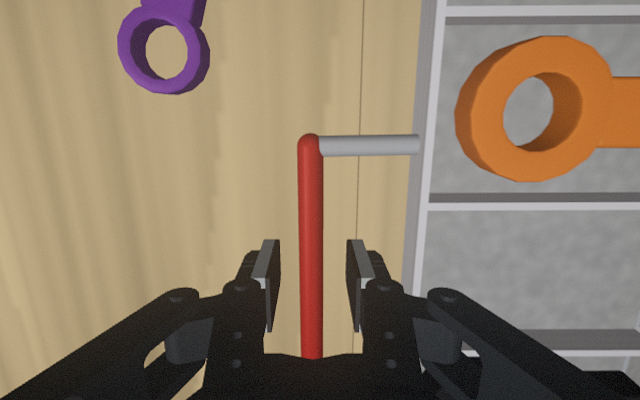

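```bash
python3 -m jog '[[0,0,0,0,-1],[0,0,0,0,-1],[0,0,0,0,-1],[0,0,0,0,-1],[0,0.0008,-0.0106,0,-1],[0,0.0015,-0.0105,0,-1]]'; python3 -m jog '[[0,0.0023,-0.0104,0,-1],[0,0.0030,-0.0102,0,-1],[0,0.0018,-0.005,0,-1],[0,0.0019,-0.005,0,-1],[0,0.0022,-0.0049,0,-1],[0,0.0022,-0.0048,0,-1],[0,0.0025,-0.0047,0,-1],[0,0.0026,-0.0047,0,-1]]'
python3 - <<'E'
from h import *
for c in("scene","side","wrist"):
    d=cam(c); cv2.imwrite(f"pics/{c}3.png",d["pixels"] if c!="scene" else cv2.resize(d["pixels"][140:300,170:410],None,fx=3,fy=3))
E
```

```text
clock: 6.05
ee_pos: [0.466, 0.0001, 0.0861]
eef_rot: [[0.015, 1.0, -0.005], [1.0, -0.015, 0.0], [-0.0, -0.005, -1.0]]
force: [-4.2, -0.5, -3.0]
gripper_width: 0.086
clock: 7.05
ee_pos: [0.4854, -0.0001, 0.1368]
eef_rot: [[0.015, 1.0, -0.002], [1.0, -0.015, 0.0], [0.0, -0.002, -1.0]]
force: [-5.2, 0.6, -2.1]
gripper_width: 0.087
```

View pics/scene3.png

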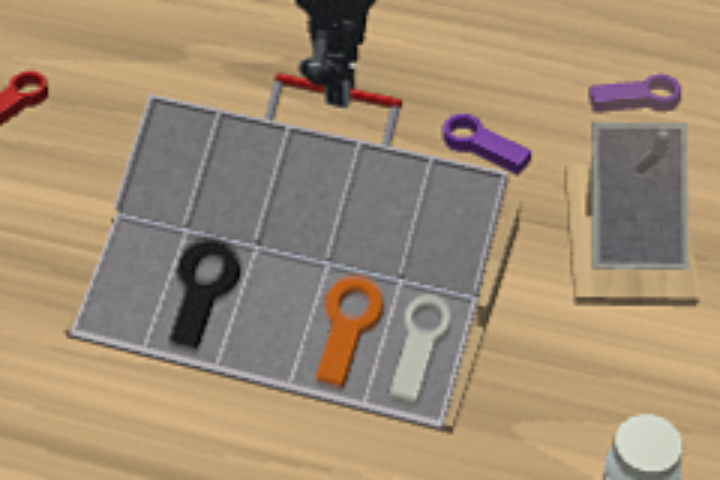

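View pics/wrist3.png

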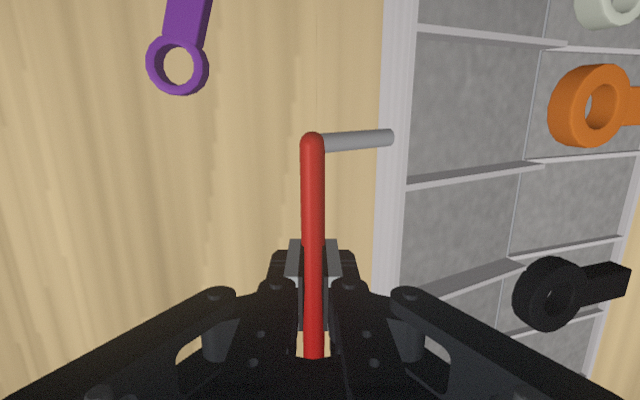

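```bash
python3 -m jog '[[0,0.0040,-0.0065,0,-1],[0,0.0044,-0.0062,0,-1],[0,0.0048,-0.0059,0,-1],[0,0,0,0,-1],[0,0,0,0,-1]]'
python3 - <<'E'
from h import *
d=cam("scene"); cv2.imwrite(f"pics/scene4.png",cv2.resize(d["pixels"][140:300,170:410],None,fx=3,fy=3))
E
```

```text
clock: 7.82
ee_pos: [0.4993, -0.0002, 0.1567]
eef_rot: [[0.015, 1.0, 0.0], [1.0, -0.015, 0.0], [0.0, 0.0, -1.0]]
force: [-7.9, 0.7, 3.3]
gripper_width: 0.086
```

View pics/scene4.png

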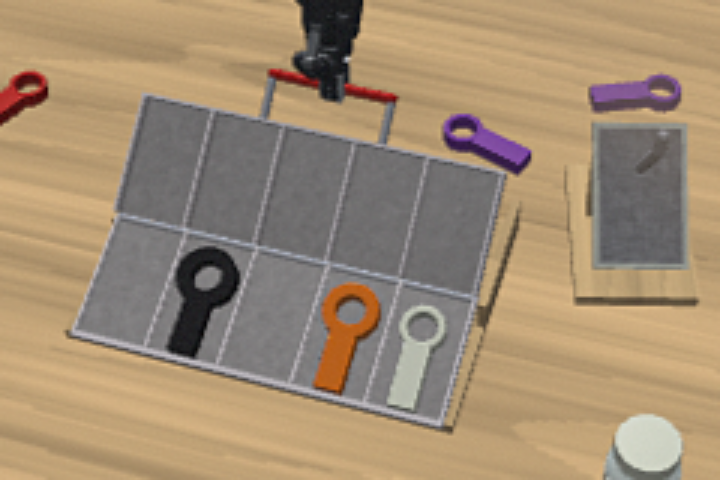

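```bash
python3 -m jog '[[0,-0.0048,0.0059,0,-1],[0,-0.0044,0.0062,0,-1],[0,-0.0040,0.0065,0,-1],[0,-0.0026,0.0047,0,-1],[0,-0.0025,0.0047,0,-1],[0,-0.0022,0.0048,0,-1],[0,-0.0022,0.0049,0,-1],[0,-0.0019,0.005,0,-1],[0,-0.0018,0.005,0,-1],[0,-0.0015,0.0051,0,-1],[0,-0.0015,0.0051,0,-1],[0,-0.0012,0.0052,0,-1],[0,-0.0011,0.0052,0,-1],[0,-0.0008,0.0052,0,-1],[0,-0.0007,0.0053,0,-1],[0,-0.0005,0.004,0,-1],[0,-0.0003,0.003,0,-1],[0,0,0.002,0,-1],[0,0,0.001,0,-1],[0,0,0,0,-1]]'
```

```text
clock: 10.38
ee_pos: [0.4636, 0.0001, 0.0672]
eef_rot: [[0.015, 1.0, -0.005], [1.0, -0.015, -0.0], [-0.0, -0.005, -1.0]]
force: [-15.1, 0.8, 7.7]
gripper_width: 0.089
```

```bash
python3 -m jog '[[0,0.0005,0.001,0,-1],[0,0.0005,0.001,0,-1],[0,0,0,0,-1]]'
python3 - <<'E'
from h import *
d=cam("side"); cv2.imwrite(f"pics/side5.png",cv2.resize(d["pixels"][130:300,280:440],None,fx=3.4,fy=3.4))
E
```

```text
clock: 10.75
ee_pos: [0.4637, 0.0001, 0.0671]
eef_rot: [[0.015, 1.0, -0.007], [1.0, -0.015, -0.0], [-0.0, -0.007, -1.0]]
force: [-26.4, 1.0, 21.4]
gripper_width: 0.089
```

View pics/side5.png

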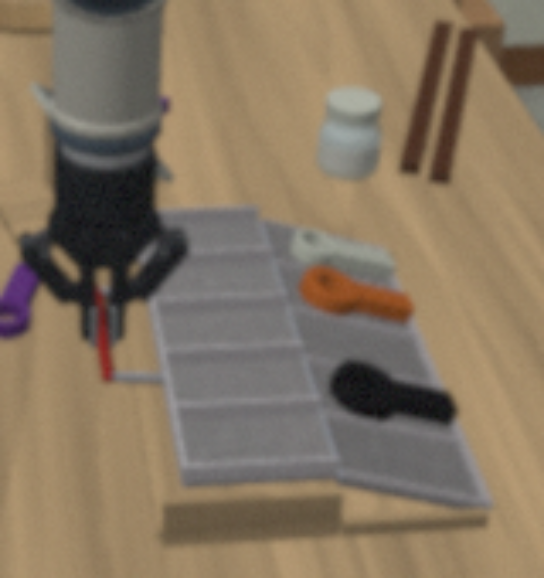

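```bash
python3 -m jog '[[0,-0.0005,-0.002,0,-1],[0,0,0,0,-0.3],[0,0,0,0,-0.3],[0,0,0,0,-0.3],[0,0,-0.02,0,-0.3],[0,0,-0.04,0,-0.3],[0,0.015,-0.05,10.5,-0.3],[0,0,-0.02,10.5,-0.3],[0,0,0,10.5,-0.3],[0,0,0,10.5,-0.3],[0,0,0,10.5,-0.3],[0,0,0,10.5,-0.3],[0,0,0,10.5,-0.3],[0,0,0,10.5,-0.3],[0,0,0,5,-0.3]]'
python3 - <<'E'
from h import *
D={}
for c in("scene","side"):
    d=cam(c);D[c]=d
    for n in "black_eye orange_eye white_eye keeper_eye".split():
        for b in r.boxes_of(c,n)[:3]:
            if b["p"]>.3:
                P=w(d,b["at"]); print(c,n,round(b["p"],2),np.round(P,3),np.round(proj(d,P)))
cv2.imwrite("pics/w6.png",cam("wrist")["pixels"])
o=r.get_obs();print(np.round(o["ee_pos"],4),np.round(o["eef_rot"],3).tolist(),o["clock"])
E
```

```text
clock: 12.68
ee_pos: [0.4812, -0.0002, 0.1961]
eef_rot: [[1.0, -0.002, 0.001], [-0.002, -1.0, -0.0], [0.001, 0.0, -1.0]]
force: [0.2, -0.6, -0.4]
gripper_width: 0.348
scene black_eye 0.84 [ 0.68  -0.069  0.042] [236. 239.]
scene orange_eye 0.8 [0.682 0.065 0.047] [285. 250.]
scene orange_eye 0.49 [0.613 0.002 0.051] [270. 224.]
scene white_eye 0.78 [0.408 0.114 0.015] [330. 187.]
scene white_eye 0.74 [0.544 0.437 0.019] [436. 247.]
scene white_eye 0.63 [0.694 0.128 0.037] [307. 262.]
scene keeper_eye 0.8 [ 0.486 -0.351  0.013] [171. 174.]
side black_eye 0.72 [ 0.667 -0.078  0.042] [392. 246.]
side orange_eye 0.91 [0.671 0.053 0.038] [382. 218.]
side white_eye 0.84 [0.682 0.116 0.038] [381. 205.]
side white_eye 0.61 [0.402 0.107 0.017] [285. 217.]
side white_eye 0.5 [0.295 0.237 0.018] [248. 194.]
side keeper_eye 0.93 [ 0.483 -0.359  0.02 ] [335. 347.]
side keeper_eye 0.7 [ 0.666 -0.078  0.043] [392. 246.]
[ 4.809e-01 -2.000e-04  1.959e-01] [[1.0, 0.002, 0.0], [0.002, -1.0, -0.0], [0.0, 0.0, -1.0]] 13.225
```

View pics/w6.png

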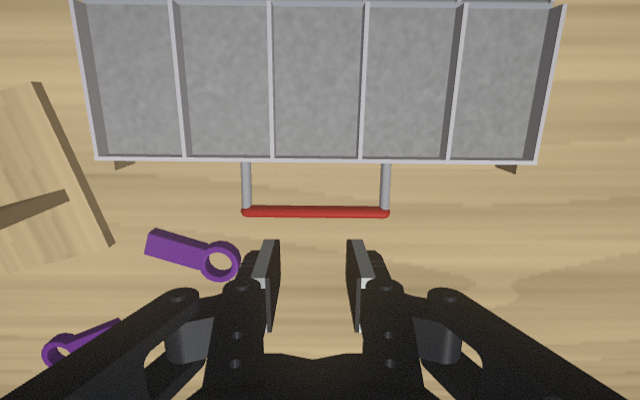

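```bash
python3 -m jog '[[0.045,0.015,0,0,-0.3],[0.045,0.015,0,0,-0.3],[0.045,0.015,0,0,-0.3],[0.045,0.015,0,0,-0.3],[0.03,0.01,0,0,-0.3],[0,0,0,0,-0.3]]'
cat >> h.py <<'E'
def mask(d,col):
    m=cv2.cvtColor(d["pixels"],cv2.COLOR_BGR2HSV); H,S,V=[m[...,i].astype(int) for i in range(3)]
    return {"black":(V<60),"orange":(H>5)&(H<20)&(S>170)&(V>100),"white":(S<40)&(V>170),"red":((H<6)|(H>174))&(S>150)&(V>80)}[col]
E
python3 - <<'E'
from h import *
d=cam("wrist"); im=d["pixels"].copy()
for n in ["black_eye","orange_eye"]:
    for b in r.boxes_of("wrist",n)[:2]: print(n,b["p"],np.round(w(d,b["at"]),4),np.round(proj(d,w(d,b["at"]))))
cv2.imwrite("pics/w7.png",im)
o=r.get_obs();print(np.round(o["ee_pos"],4))
for P in ((.712,-.0685,.033),(.655,-.0685,.05)): print(proj(d,P))
E
```

```text
clock: 13.98
ee_pos: [0.692, -0.0705, 0.1934]
eef_rot: [[1.0, 0.001, -0.003], [0.001, -1.0, 0.0], [-0.003, -0.0, -1.0]]
force: [0.1, 0.2, 0.1]
gripper_width: 0.35
black_eye 0.89 [ 0.6708 -0.0685  0.0435] [312. 212.]
orange_eye 0.82 [0.678  0.0599 0.0413] [160. 202.]
[ 0.6905 -0.0695  0.196 ]
(np.float64(312.2323653014144), np.float64(161.0195573191806))
(np.float64(312.104025995826), np.float64(232.01514976505132))
```

View pics/w7.png

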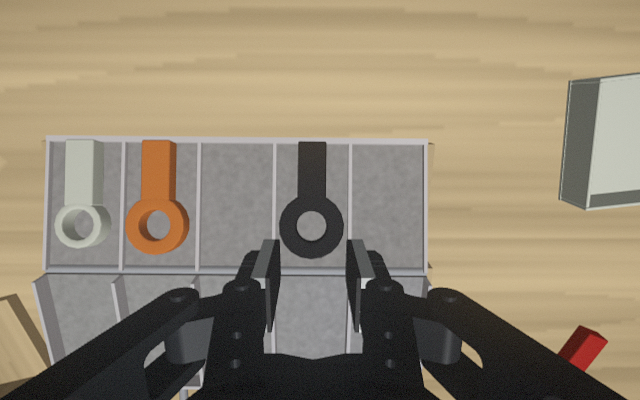

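```bash
python3 - <<'E'
from h import *
d=cam("wrist")
for u,v,z in ((312,225,.0495),(312,142,.0275),(312,137.5,.017),(312,271,.049),(158,223,.0495),(81,225,.0495)): print(u,v,np.round(ray(d,u,v,z),4))
E
```

```text
312 225 [ 0.659  -0.0674  0.0495]
312 142 [ 0.7258 -0.0672  0.0275]
312 137.5 [ 0.7284 -0.0672  0.017 ]
312 271 [ 0.6157 -0.0675  0.049 ]
158 223 [0.6604 0.062  0.0495]
81 225 [0.6585 0.1271 0.0495]
```

```bash
python3 -m jog '[[0.023,-0.002,0.03,0,-0.15],[0,0,0.045,0,-0.15],[0,0,0.04,0,-0.15],[0,0,0.025,0,-0.15],[0,0,0.010,0,-0.15],[0,0,0.0,0,-0.15]]'
python3 - <<'E'
from h import *
d=cam("wrist"); cv2.imwrite("pics/w8.png",d["pixels"])
E
```

```text
clock: 14.92
ee_pos: [0.7137, -0.0675, 0.0464]
eef_rot: [[1.0, 0.002, 0.0], [0.002, -1.0, -0.0], [0.0, 0.0, -1.0]]
force: [0.2, -0.3, -0.6]
gripper_width: 0.425
```

View pics/w8.png

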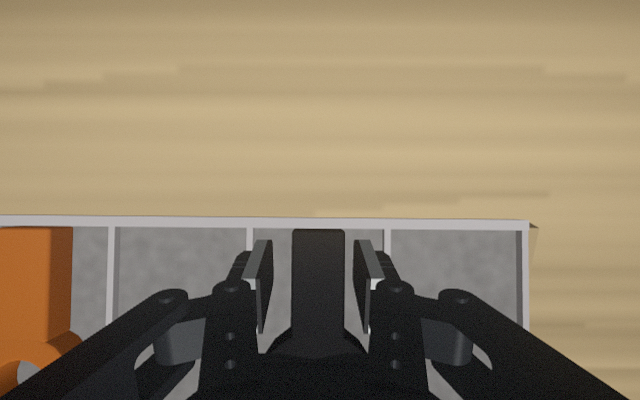

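```bash
python3 -m jog '[[0,0.0008,0.003,0,-0.15],[0,0,0,0,-1],[0,0,0,0,-1],[0,0,0,0,-1],[0,0,0,0,-1]]'; python3 -m jog '[[0,0,-0.01,0,-1],[0,0,-0.02,0,-1],[0,0,-0.03,0,-1]]'
python3 - <<'E'
from h import *
d=cam("wrist"); cv2.imwrite("pics/w9.png",d["pixels"])
d=cam("side"); cv2.imwrite("pics/s9.png",cv2.resize(d["pixels"][100:300,240:460],None,fx=3.4,fy=3))
E
```

```text
clock: 15.6
ee_pos: [0.7146, -0.0687, 0.0444]
eef_rot: [[1.0, 0.002, 0.002], [0.002, -1.0, -0.0], [0.002, 0.0, -1.0]]
force: [-1.6, 0.3, 6.5]
gripper_width: 0.258
clock: 15.98
ee_pos: [0.7135, -0.0684, 0.1031]
eef_rot: [[1.0, 0.002, -0.002], [0.002, -1.0, 0.0], [-0.002, -0.0, -1.0]]
force: [0.0, 0.2, -0.1]
gripper_width: 0.256
```

View pics/w9.png

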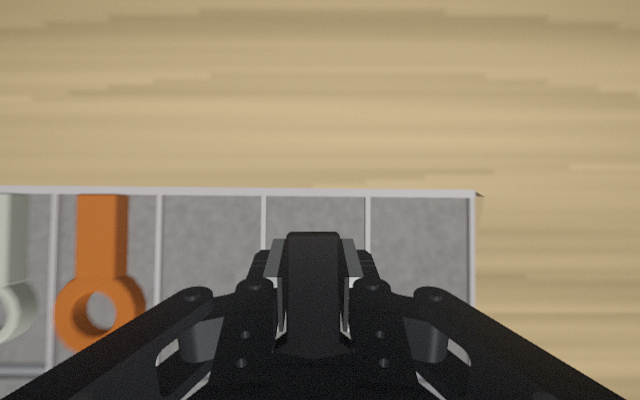

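View pics/s9.png

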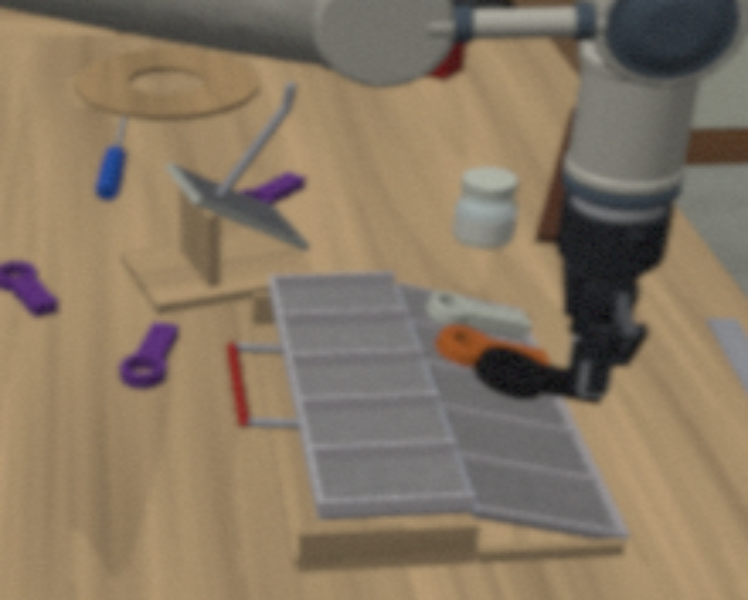

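```bash
python3 -m jog '[[0,0,-0.05,0,-1],[0,0,-0.05,0,-1],[-0.01,-0.03,-0.05,0,-1],[-0.014,-0.043,0,0,-1],[-0.014,-0.043,0,0,-1],[-0.014,-0.043,0,0,-1],[-0.014,-0.043,0,0,-1],[-0.014,-0.043,0,0,-1],[-0.014,-0.043,0,0,-1],[-0.014,-0.043,0,0,-1],[-0.012,-0.042,0,-6.7,-1],[0,0,0,-6.7,-1],[0,0,0,0,-1],[0,0,0,0,-1]]'
python3 - <<'E'
from h import *
o=r.get_obs();print(np.round(o["ee_pos"],4),np.round(o["eef_rot"],3).tolist())
for c in ("scene","side","wrist"):
    d=cam(c);
    for P in ((.5385,.2912,.206),tuple(np.array(o["ee_pos"])-.057*np.array([*o["eef_rot"][:2,0],0]))): print(c,np.round(proj(d,P),1))
    cv2.imwrite(f"pics/{c}10.png",d["pixels"] if c=="wrist" else cv2.resize(d["pixels"][120:270,290:440] if c=="scene" else d["pixels"][80:230,250:400],None,fx=4,fy=4,interpolation=cv2.INTER_CUBIC))
E
```

```text
clock: 17.82
ee_pos: [0.5935, 0.3037, 0.2526]
eef_rot: [[0.973, 0.231, -0.0], [0.231, -0.973, -0.0], [-0.0, 0.0, -1.0]]
force: [-0.2, -0.1, -0.6]
gripper_width: 0.254
[0.5935 0.3037 0.2526] [[0.973, 0.231, -0.0], [0.231, -0.973, -0.0], [-0.0, 0.0, -1.0]]
scene [390.7 185.5]
scene [392.9 171.6]
side [326.  127.9]
side [326.3 113.3]
wrist [313.5 327.2]
wrist [314.9 394.9]
```

View pics/scene10.png

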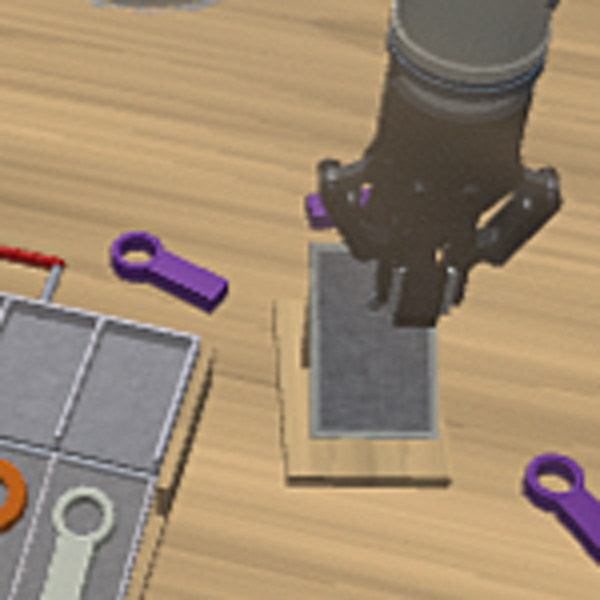

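View pics/side10.png

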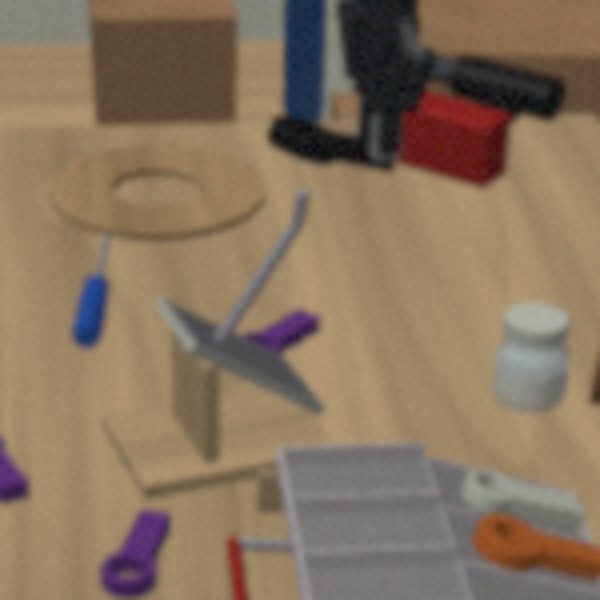

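View pics/wrist10.png

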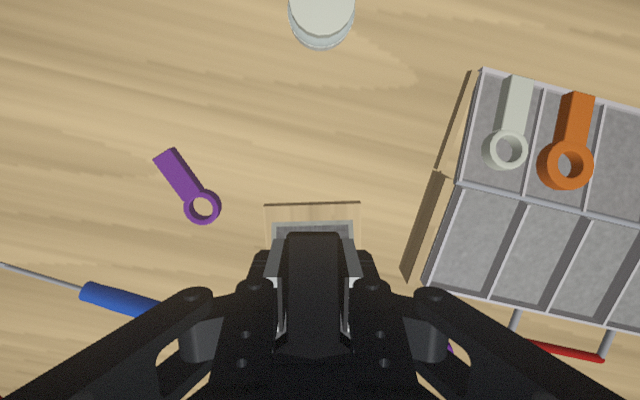

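```bash
python3 -m jog '[[0,0,0.015,0,-1],[0,0,0.015,0,-1],[0,0,0.01,0,-1],[0,0,0.006,0,-1],[-0.001,0,0.006,0,-1],[-0.001,0,0.006,0,-1]]'
python3 - <<'E'
from h import *
d=cam("side");cv2.imwrite("pics/s11.png",cv2.resize(d["pixels"][80:230,250:400],None,fx=4,fy=4,interpolation=cv2.INTER_CUBIC))
E
```

```text
clock: 18.73
ee_pos: [0.5915, 0.3039, 0.1949]
eef_rot: [[0.972, 0.234, 0.001], [0.234, -0.972, 0.0], [0.001, -0.0, -1.0]]
force: [0.2, -0.1, -0.3]
gripper_width: 0.258
```

View pics/s11.png

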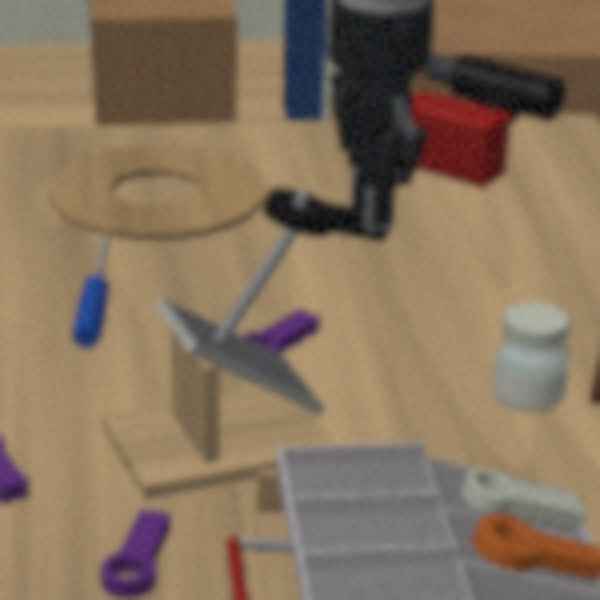

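```bash
python3 -m jog '[[-0.002,0,0.006,0,-1],[-0.002,0,0.005,0,-1],[-0.004,0,0.006,0,-1],[-0.004,0,0.006,0,-1],[-0.004,0,0.006,0,-1],[-0.003,0,0.004,0,-1],[0,0,0,0,-1]]'
python3 - <<'E'
from h import *
d=cam("side");cv2.imwrite("pics/s12.png",cv2.resize(d["pixels"][80:230,250:400],None,fx=4,fy=4,interpolation=cv2.INTER_CUBIC))
E
```

```text
clock: 19.65
ee_pos: [0.5726, 0.2993, 0.1615]
eef_rot: [[0.972, 0.234, -0.001], [0.234, -0.972, -0.0], [-0.001, 0.0, -1.0]]
force: [-0.5, -0.5, -2.1]
gripper_width: 0.254
```

View pics/s12.png

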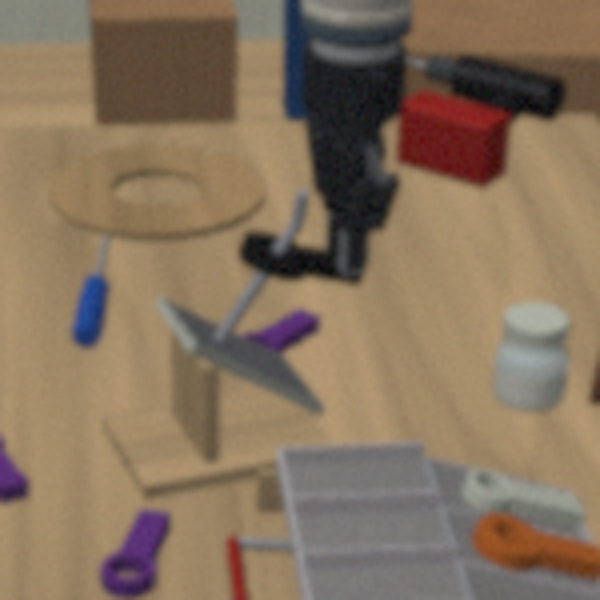

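```bash
python3 -m jog '[[0,0,0,0,-0.2],[0,0,0,0,-0.2],[0,0,0,0,-0.2],[0,0,0,0,-0.2],[0.02,0,-0.01,0,-0.2],[0.02,0,-0.04,0,-0.2],[0,0,-0.05,0,-0.2]]'
python3 - <<'E'
from h import *
d=cam("side");cv2.imwrite("pics/s13.png",cv2.resize(d["pixels"][80:230,250:400],None,fx=4,fy=4,interpolation=cv2.INTER_CUBIC))
E
```

```text
clock: 20.58
ee_pos: [0.6122, 0.3085, 0.2604]
eef_rot: [[0.972, 0.233, -0.004], [0.233, -0.972, -0.002], [-0.004, 0.001, -1.0]]
force: [-0.1, 1.2, 0.0]
gripper_width: 0.398
```

View pics/s13.png

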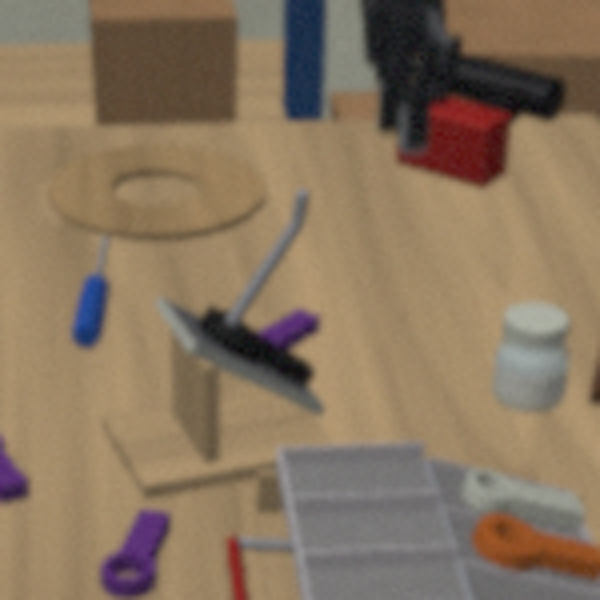

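```bash
python3 -m jog '[[0.0035,0.043,0,0,-0.15],[0.0035,0.043,0,0,-0.15],[0.0035,0.043,0.01,0,-0.15],[0.0035,0.043,0.02,0,-0.15],[0.0035,0.043,0.02,0,-0.15],[0.0035,0.043,0.014,0,-0.15],[0,0,0,6.7,-0.15],[0,0,0,6.7,-0.15],[0,0,0,0,-0.15]]'
python3 - <<'E'
from h import *
d=cam("wrist"); cv2.imwrite("pics/w14.png",d["pixels"])
o=r.get_obs();print(np.round(o["ee_pos"],4),np.round(o["eef_rot"][:,0],3))
for n in ["orange_eye","white_eye"]:
    for b in r.boxes_of("wrist",n)[:2]: print(n,b["p"],np.round(w(d,b["at"]),4))
for c in["orange"]:
    m=mask(d,c).astype(np.uint8); k,l,st,ce=cv2.connectedComponentsWithStats(m); i=1+np.argmax(st[1:,4]); print(st[i],ce[i])
    t=l==i
    for v in (160,170,180): xs=np.where(t[v])[0]; print(v,xs.min(),xs.max()) if len(xs) else 0
E
```

```text
clock: 21.75
ee_pos: [0.6925, 0.0625, 0.1978]
eef_rot: [[1.0, 0.003, 0.0], [0.003, -1.0, 0.0], [0.0, -0.0, -1.0]]
force: [-0.3, -0.2, 0.2]
gripper_width: 0.421
[0.6925 0.0627 0.1979] [1.    0.004 0.   ]
orange_eye 0.55 [0.6782 0.0653 0.0465]
orange_eye 0.27 [ 0.6515 -0.0296  0.0336]
white_eye 0.6 [0.525  0.3966 0.0042]
white_eye 0.56 [0.6869 0.1283 0.0405]
[ 285  141   57  112 2963] [313.48430645 199.9436382 ]
160 301 326
170 301 326
180 301 326
```

View pics/w14.png

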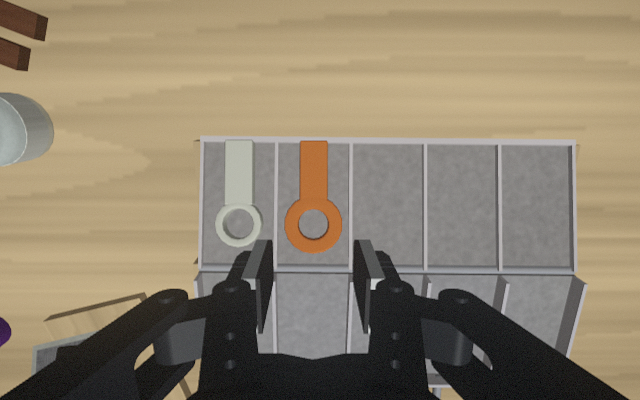

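```bash
python3 -m jog '[[0.022,0.0005,0.03,0,-0.15],[0,0,0.045,0,-0.15],[0,0,0.04,0,-0.15],[0,0,0.025,0,-0.15],[0,0,0.013,0,-0.15],[0,0,0.0,0,-0.15],[0,0,0,0,-1],[0,0,0,0,-1],[0,0,0,0,-1],[0,0,0,0,-1]]'; python3 -m jog '[[0,0,-0.01,0,-1],[0,0,-0.02,0,-1],[0,0,-0.03,0,-1]]'
python3 - <<'E'
from h import *
d=cam("wrist"); cv2.imwrite("pics/w15.png",d["pixels"])
d=cam("side"); cv2.imwrite("pics/s15.png",cv2.resize(d["pixels"][100:300,240:460],None,fx=3,fy=3))
E
```

```text
clock: 23.15
ee_pos: [0.7152, 0.0623, 0.0468]
eef_rot: [[1.0, 0.002, 0.003], [0.002, -1.0, 0.0], [0.003, -0.0, -1.0]]
force: [-1.4, 0.7, 6.2]
gripper_width: 0.247
clock: 23.52
ee_pos: [0.714, 0.0622, 0.1052]
eef_rot: [[1.0, 0.002, -0.002], [0.002, -1.0, -0.0], [-0.002, 0.0, -1.0]]
force: [-0.1, 0.2, -1.0]
gripper_width: 0.247
```

View pics/w15.png

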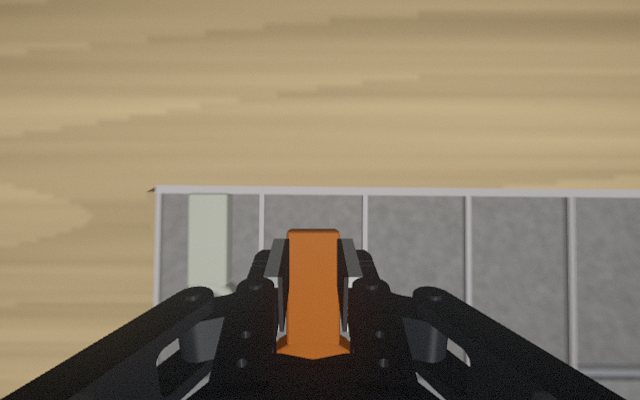

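View pics/s15.png

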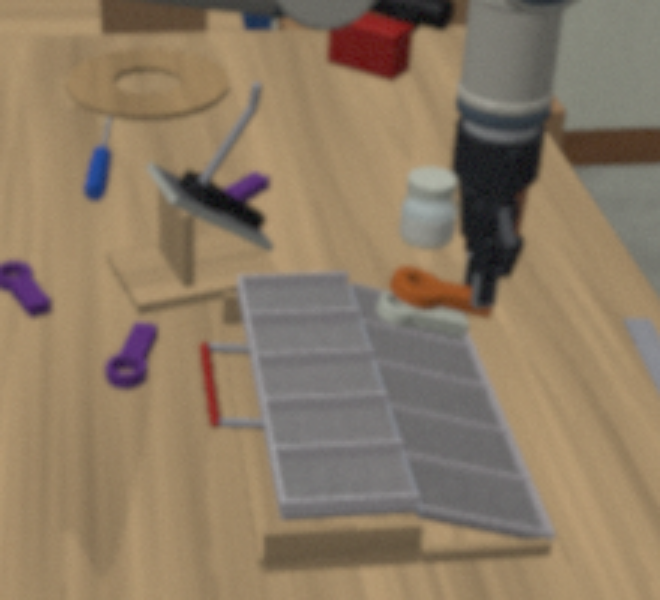

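```bash
python3 -m jog '[[0,0,-0.05,0,-1],[0,0,-0.05,0,-1],[-0.012,-0.0245,-0.047,0,-1],[-0.018,-0.036,0,0,-1],[-0.018,-0.036,0,0,-1],[-0.018,-0.036,0,0,-1],[-0.018,-0.036,0,0,-1],[-0.018,-0.036,0,0,-1],[-0.018,-0.036,0,-6.7,-1],[0,0,0,-6.7,-1],[0,0,0,0,-1],[0,0,0,0,-1]]'
python3 - <<'E'
from h import *
d=cam("side");cv2.imwrite("pics/s16.png",cv2.resize(d["pixels"][80:230,250:400],None,fx=4,fy=4,interpolation=cv2.INTER_CUBIC))
E
```

```text
clock: 25.12
ee_pos: [0.5943, 0.3021, 0.2516]
eef_rot: [[0.973, 0.231, -0.0], [0.231, -0.973, -0.0], [-0.0, 0.0, -1.0]]
force: [-0.8, -0.7, 0.2]
gripper_width: 0.249
```

View pics/s16.png

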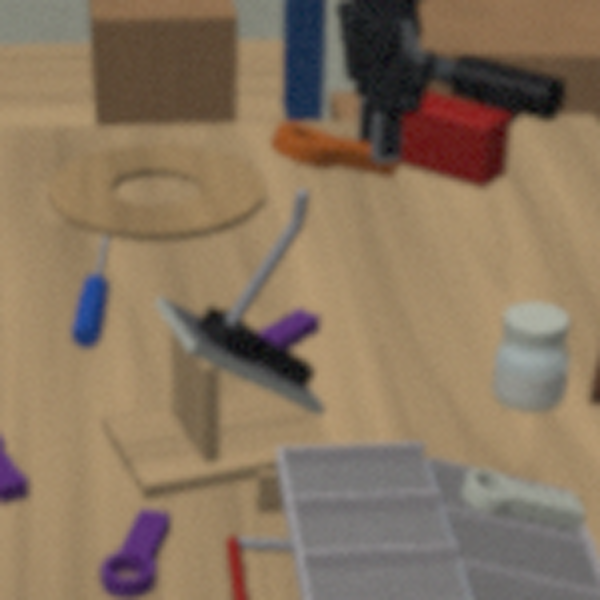

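```bash
python3 -m jog '[[-0.0005,-0.0015,0.015,0,-1],[0,0,0.015,0,-1],[0,0,0.01,0,-1],[0,0,0.006,0,-1],[-0.001,0,0.006,0,-1],[-0.001,0,0.006,0,-1]]'
python3 - <<'E'
from h import *
d=cam("side");cv2.imwrite("pics/s17.png",cv2.resize(d["pixels"][80:230,250:400],None,fx=4,fy=4,interpolation=cv2.INTER_CUBIC))
E
```

```text
clock: 25.92
ee_pos: [0.5913, 0.3035, 0.194]
eef_rot: [[0.972, 0.234, 0.001], [0.234, -0.972, 0.0], [0.001, -0.0, -1.0]]
force: [0.3, -0.2, -0.7]
gripper_width: 0.248
```

View pics/s17.png

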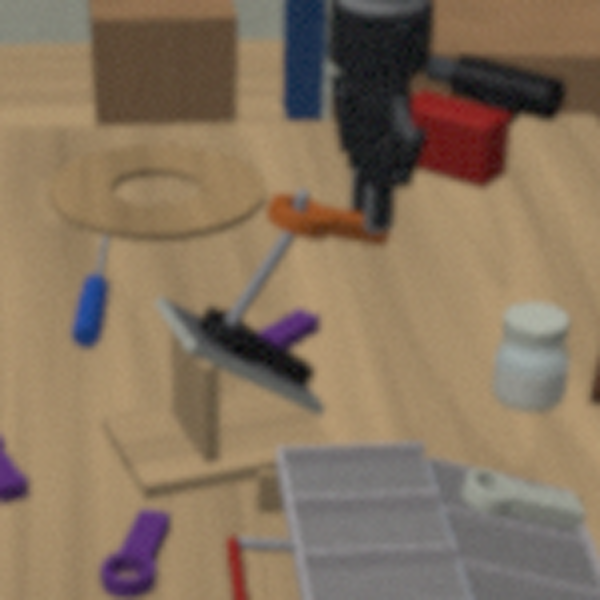

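Threaded: the tip shows above the orange head at crop (301,195). Continue and release.

```bash
python3 -m jog '[[-0.002,0,0.006,0,-1],[-0.002,0,0.005,0,-1],[-0.004,0,0.006,0,-1],[-0.004,0,0.006,0,-1],[-0.004,0,0.006,0,-1],[-0.003,0,0.004,0,-1],[0,0,0,0,-1]]'; python3 -m jog '[[0,0,0,0,-0.2],[0,0,0,0,-0.2],[0,0,0,0,-0.2],[0,0,0,0,-0.2],[0.02,0,-0.01,0,-0.2],[0.02,0,-0.04,0,-0.2],[0,0,-0.05,0,-0.2]]'
python3 - <<'E'
from h import *
d=cam("side");cv2.imwrite("pics/s18.png",cv2.resize(d["pixels"][80:230,250:400],None,fx=4,fy=4,interpolation=cv2.INTER_CUBIC))
d=cam("scene");cv2.imwrite("pics/c18.png",cv2.resize(d["pixels"][120:270,290:440],None,fx=4,fy=4,interpolation=cv2.INTER_CUBIC))
E
```

```text
clock: 26.85
ee_pos: [0.5724, 0.2989, 0.1605]
eef_rot: [[0.972, 0.234, -0.001], [0.234, -0.972, -0.0], [-0.001, 0.0, -1.0]]
force: [0.4, 0.4, -0.9]
gripper_width: 0.248
clock: 27.72
ee_pos: [0.6121, 0.3081, 0.2594]
eef_rot: [[0.972, 0.233, -0.004], [0.233, -0.972, -0.002], [-0.004, 0.001, -1.0]]
force: [0.2, 0.7, 0.2]
gripper_width: 0.398
```

View pics/s18.png

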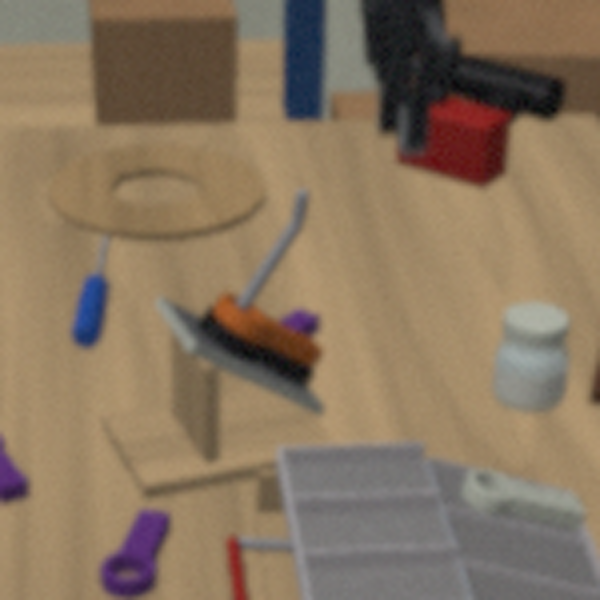

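View pics/c18.png

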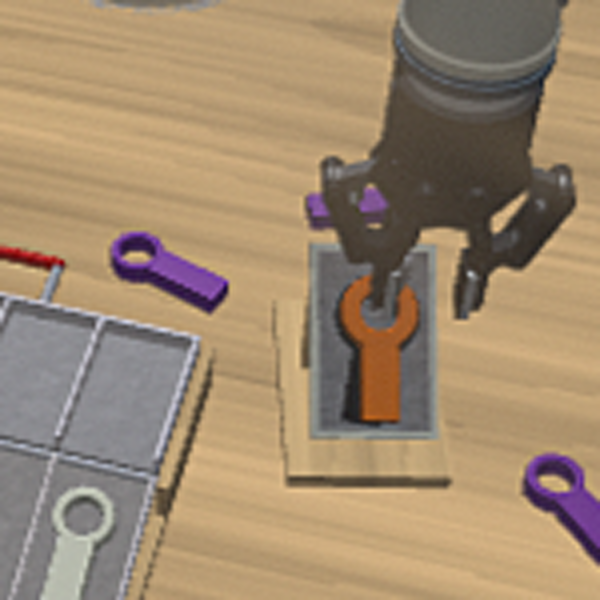

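```bash
python3 -m jog '[[0.0072,0.039,0,0,-0.15],[0.0072,0.039,0,0,-0.15],[0.0072,0.039,0.02,0,-0.15],[0.0072,0.039,0.02,0,-0.15],[0.0072,0.0385,0.023,0,-0.15],[0,0,0,6.7,-0.15],[0,0,0,6.7,-0.15],[0,0,0,0,-0.15]]'
python3 - <<'E'
from h import *
d=cam("wrist"); cv2.imwrite("pics/w19.png",d["pixels"])
o=r.get_obs();print(np.round(o["ee_pos"],4),np.round(o["eef_rot"][:,0],3))
for n in ["white_eye"]:
    for b in r.boxes_of("wrist",n)[:3]: print(n,b["p"],np.round(w(d,b["at"]),4))
E
```

```text
clock: 28.82
ee_pos: [0.6921, 0.1275, 0.1976]
eef_rot: [[1.0, 0.003, -0.0], [0.003, -1.0, -0.0], [-0.0, 0.0, -1.0]]
force: [0.1, 0.8, 0.4]
gripper_width: 0.428
[0.6921 0.1276 0.1977] [ 1.     0.004 -0.   ]
white_eye 0.82 [0.6892 0.127  0.0416]
white_eye 0.66 [0.5384 0.4238 0.0128]
```

View pics/w19.png

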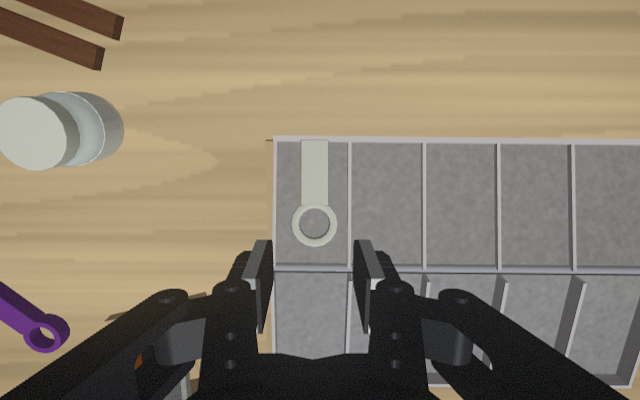

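```bash
python3 -m jog '[[0.022,0.001,0.03,0,-0.15],[0,0,0.045,0,-0.15],[0,0,0.04,0,-0.15],[0,0,0.025,0,-0.15],[0,0,0.013,0,-0.15],[0,0,0.0,0,-0.15],[0,0,0,0,-1],[0,0,0,0,-1],[0,0,0,0,-1],[0,0,0,0,-1]]'; python3 -m jog '[[0,0,-0.01,0,-1],[0,0,-0.02,0,-1],[0,0,-0.05,0,-1],[0,0,-0.05,0,-1],[-0.02,-0.03,-0.078,0,-1],[-0.025,-0.037,0,0,-1],[-0.025,-0.037,0,0,-1],[-0.025,-0.037,0,0,-1],[-0.025,-0.037,0,-6.7,-1],[0,0,0,-6.7,-1],[0,0,0,0,-1],[0,0,0,0,-1]]'
python3 - <<'E'
from h import *
d=cam("wrist"); cv2.imwrite("pics/w20.png",d["pixels"])
d=cam("side");cv2.imwrite("pics/s20.png",cv2.resize(d["pixels"][80:230,250:400],None,fx=4,fy=4,interpolation=cv2.INTER_CUBIC))
E
```

```text
clock: 30.18
ee_pos: [0.7149, 0.1268, 0.0469]
eef_rot: [[1.0, 0.002, 0.003], [0.002, -1.0, 0.0], [0.003, -0.0, -1.0]]
force: [-0.7, 0.3, 6.0]
gripper_width: 0.246
clock: 31.68
ee_pos: [0.5996, 0.2958, 0.2323]
eef_rot: [[0.973, 0.231, 0.001], [0.231, -0.973, 0.0], [0.001, -0.0, -1.0]]
force: [0.1, -0.4, -0.1]
gripper_width: 0.249
```

View pics/s20.png

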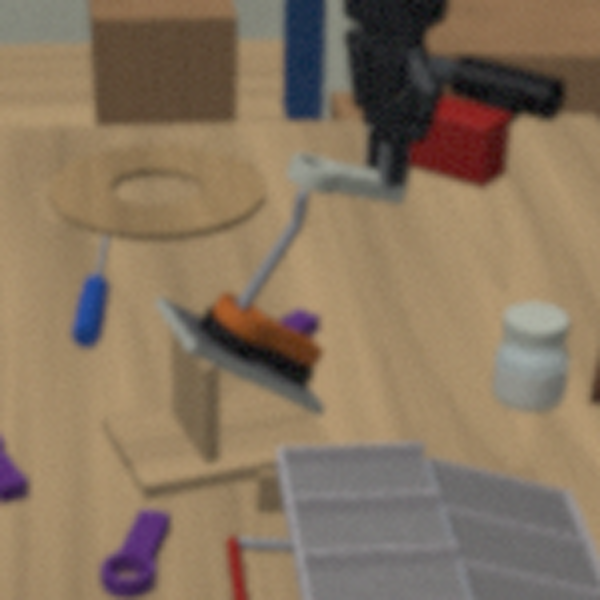

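View pics/w20.png

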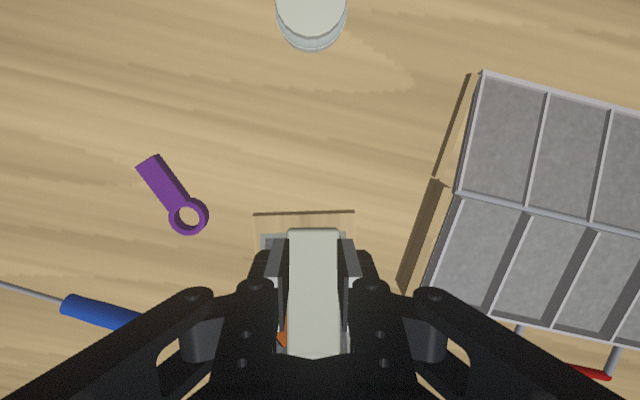

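```bash
python3 -m jog '[[0,0,-0.02,0,-1],[-0.004,-0.009,0,0,-1],[0,0,0,0,-1],[0,0,0,0,-1]]'; python3 -m jog '[[0,0,0.015,0,-1],[0,0,0.015,0,-1],[0,0,0.01,0,-1],[0,0,0.006,0,-1],[-0.001,0,0.006,0,-1],[-0.001,0,0.006,0,-1]]'
python3 - <<'E'
from h import *
d=cam("side");cv2.imwrite("pics/s21.png",cv2.resize(d["pixels"][80:230,250:400],None,fx=4,fy=4,interpolation=cv2.INTER_CUBIC))
E
```

```text
clock: 32.28
ee_pos: [0.593, 0.3041, 0.2505]
eef_rot: [[0.972, 0.234, -0.001], [0.234, -0.972, -0.001], [-0.001, 0.0, -1.0]]
force: [0.7, 0.8, -0.6]
gripper_width: 0.249
clock: 33.02
ee_pos: [0.5914, 0.3037, 0.1937]
eef_rot: [[0.972, 0.234, 0.001], [0.234, -0.972, 0.0], [0.001, -0.0, -1.0]]
force: [-0.2, 0.6, 0.0]
gripper_width: 0.249
```

View pics/s21.png

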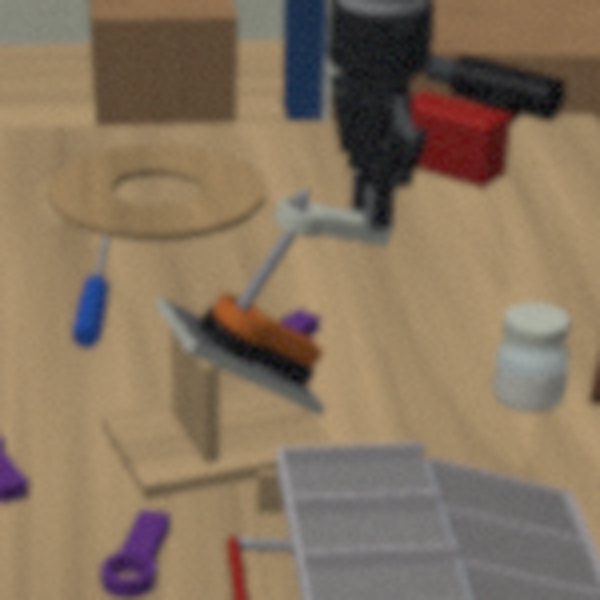

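Threaded again. Continue and release.

```bash
python3 -m jog '[[-0.002,0,0.006,0,-1],[-0.002,0,0.005,0,-1],[-0.004,0,0.006,0,-1],[-0.004,0,0.006,0,-1],[-0.004,0,0.006,0,-1],[-0.003,0,0.004,0,-1],[0,0,0,0,-1]]'; python3 -m jog '[[0,0,0,0,-0.2],[0,0,0,0,-0.2],[0,0,0,0,-0.2],[0,0,0,0,-0.2],[0.02,0,-0.01,0,-0.2],[0.02,0,-0.04,0,-0.2],[0,0,-0.05,0,-0.2]]'
python3 - <<'E'
from h import *
d=cam("side");cv2.imwrite("pics/s22.png",cv2.resize(d["pixels"][80:230,250:400],None,fx=4,fy=4,interpolation=cv2.INTER_CUBIC))
d=cam("scene");cv2.imwrite("pics/c22.png",d["pixels"])
for n in ["keeper_eye"]:
  for c in("scene","side"):
    d=cam(c)
    for b in r.boxes_of(c,n)[:3]: print(c,round(b["p"],2),np.round(w(d,b["at"]),4))
E
```

```text
clock: 33.95
ee_pos: [0.5725, 0.2991, 0.1602]
eef_rot: [[0.972, 0.234, -0.001], [0.234, -0.972, -0.0], [-0.001, 0.0, -1.0]]
force: [-0.2, -0.2, -0.1]
gripper_width: 0.247
clock: 34.83
ee_pos: [0.6121, 0.3083, 0.2591]
eef_rot: [[0.972, 0.233, -0.004], [0.233, -0.972, -0.002], [-0.004, 0.001, -1.0]]
force: [0.8, -0.4, 0.3]
gripper_width: 0.402
scene 0.81 [ 0.485  -0.3518  0.011 ]
side 0.61 [ 0.4789 -0.3599  0.0211]
```

View pics/s22.png

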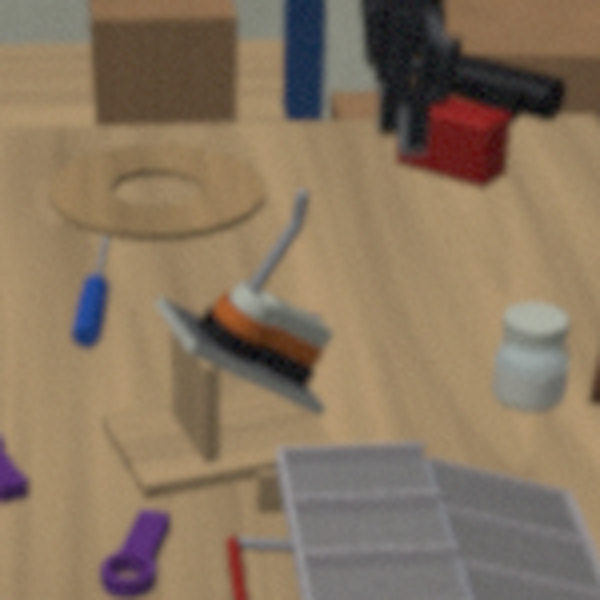

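View pics/c22.png

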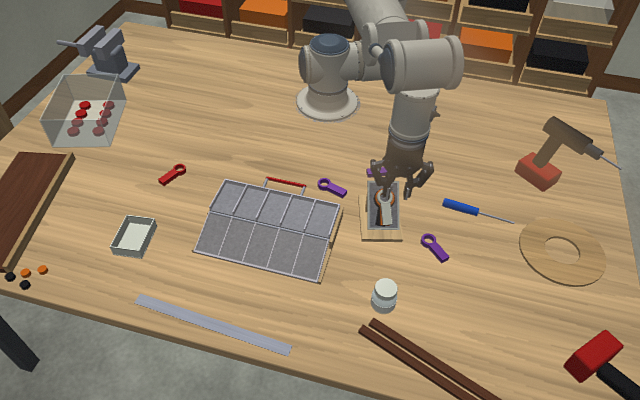

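```bash
python3 - <<'E'
from h import *
d=cam("scene"); m=r.trace("scene","keeper_eye")[0]["pixels"]
mk=mask(d,"red")&m; print(mk.sum(),m.sum())
p=np.argwhere(m)[:,::-1]; P=np.array([ray(d,u,v,.014) for u,v in p])[:,:2]
c=P.mean(0); U,S,V=np.linalg.svd(P-c); print(c,V[0],np.ptp((P-c)@V[0]),np.degrees(np.arctan2(V[0,1],V[0,0])))
cv2.imwrite("pics/k.png",cv2.resize(d["pixels"][155:195,145:200],None,fx=8,fy=8,interpolation=cv2.INTER_CUBIC))
E
```

```text
157 289
[ 0.48732682 -0.34847207] [ 0.93511269 -0.35435046] 0.09449382977081236 -20.753640913233866
```

View pics/k.png

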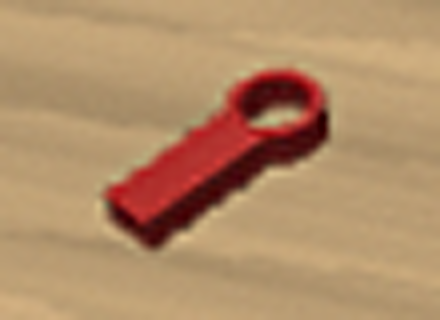

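```bash
python3 -m jog '[[-0.015,0.035,0,0,-0.15],[-0.0225,0.0525,0,0,-0.15],[-0.0225,0.0525,0,0,-0.15],[-0.0225,0.0525,0,0,-0.15],[-0.0225,0.0525,0,0,-0.15],[-0.0225,0.0525,0,0,-0.15],[-0.0225,0.0525,0,0,-0.15],[-0.0225,0.0525,0,0,-0.15],[-0.0225,0.0525,0,0,-0.15],[-0.0225,0.0525,0,0,-0.15],[-0.0225,0.0525,0.02,0,-0.15],[-0.0225,0.0525,0.04,0,-0.15],[0,0,0,8.6,-0.15],[0,0,0,8.6,-0.15],[0,0,0,8.6,-0.15],[0,0,0,8.7,-0.15],[0,0,0,0,-0.15]]'
python3 - <<'E'
from h import *
d=cam("wrist"); cv2.imwrite("pics/w23.png",d["pixels"])
o=r.get_obs();print(np.round(o["ee_pos"],4),np.round(o["eef_rot"][:,0],3))
m=mask(d,"red").astype(np.uint8);k,l,st,ce=cv2.connectedComponentsWithStats(m); 
for i in range(1,k):
    if st[i,4]>100: print(st[i],ce[i])
E
```

```text
clock: 37.35
ee_pos: [0.5001, -0.3422, 0.2035]
eef_rot: [[0.934, -0.357, -0.002], [-0.357, -0.934, 0.001], [-0.002, -0.001, -1.0]]
force: [-0.3, 1.0, 0.5]
gripper_width: 0.426
[ 0.5002 -0.3422  0.2037] [ 0.935 -0.355 -0.002]
[ 310  142   38   93 1996] [329.79158317 183.66633267]
[  0 328  46  22 410] [ 20.25365854 337.53414634]
```

View pics/w23.png

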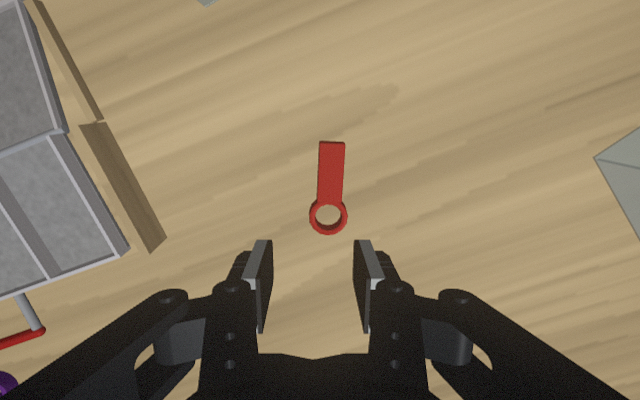

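```bash
python3 - <<'E'
from h import *
d=cam("wrist");o=r.get_obs();R=np.array(o["eef_rot"]);p=np.array(o["ee_pos"])
e=ray(d,328.2,215,.016);t=ray(d,332,142.5,.016);print(e,t,np.linalg.norm(t-e))
u=(t-e)/np.linalg.norm(t-e);print("az",np.degrees(np.arctan2(u[1],u[0])),"tool az",np.degrees(np.arctan2(R[1,0],R[0,0])))
g=t-.012*u;print("grasp",g,"tool delta",np.round(R.T@(g-p),4), np.round(R.T@(e+.06*u-p),4))
E
```

```text
[ 0.46021765 -0.34079677  0.016     ] [ 0.52423911 -0.36784869  0.016     ] 0.0695021837778583
az -22.906221764690297 tool az -20.81378694802724
grasp [ 0.51318539 -0.363178    0.016     ] tool delta [0.0197 0.015  0.1879] [0.0222 0.0151 0.1879]
```

```bash
python3 -m jog '[[0.021,0.015,0.03,0,-0.15],[0,0,0.05,2.1,-0.15],[0,0,0.05,0,-0.15],[0,0,0.03,0,-0.15],[0,0,0.012,0,-0.15],[0,0,0,0,-0.15]]'
python3 - <<'E'
from h import *
d=cam("wrist"); cv2.imwrite("pics/w24.png",d["pixels"])
E
```

```text
clock: 38.2
ee_pos: [0.5146, -0.3639, 0.0325]
eef_rot: [[0.92, -0.391, -0.001], [-0.391, -0.92, 0.001], [-0.001, -0.0, -1.0]]
force: [0.4, -0.4, 0.1]
gripper_width: 0.428
```

View pics/w24.png

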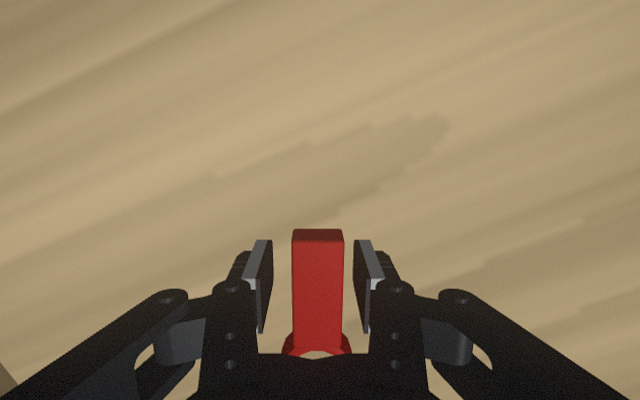

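```bash
python3 -m jog '[[0,0.0005,0.0065,0,-0.15],[0,0,0,0,-1],[0,0,0,0,-1],[0,0,0,0,-1],[0,0,0,0,-1]]'; python3 -m jog '[[0,0,-0.01,0,-1],[0,0,-0.02,0,-1],[0,0,-0.05,0,-1],[0,0,0,0,-1]]'
python3 - <<'E'
from h import *
d=cam("wrist"); cv2.imwrite("pics/w25.png",d["pixels"])
d=cam("side");cv2.imwrite("pics/s25.png",cv2.resize(d["pixels"][230:400,230:450],None,fx=3,fy=3,interpolation=cv2.INTER_CUBIC))
E
```

```text
clock: 38.88
ee_pos: [0.515, -0.3648, 0.0272]
eef_rot: [[0.92, -0.392, 0.001], [-0.392, -0.92, -0.001], [0.002, 0.0, -1.0]]
force: [-0.5, 0.0, 5.3]
gripper_width: 0.261
clock: 39.38
ee_pos: [0.5168, -0.3662, 0.1136]
eef_rot: [[0.92, -0.392, 0.008], [-0.392, -0.92, -0.007], [0.01, 0.003, -1.0]]
force: [0.4, 0.2, 0.9]
gripper_width: 0.256
```

View pics/w25.png

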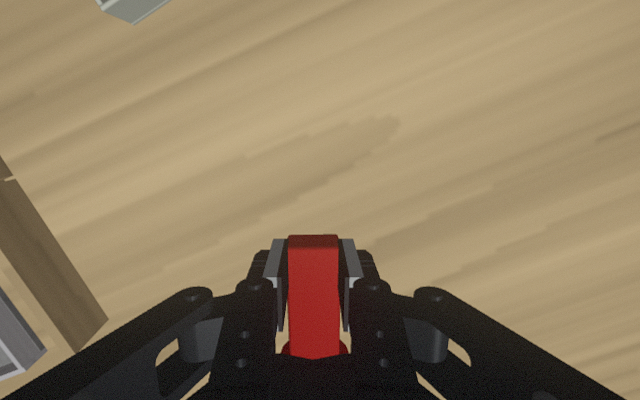

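View pics/s25.png

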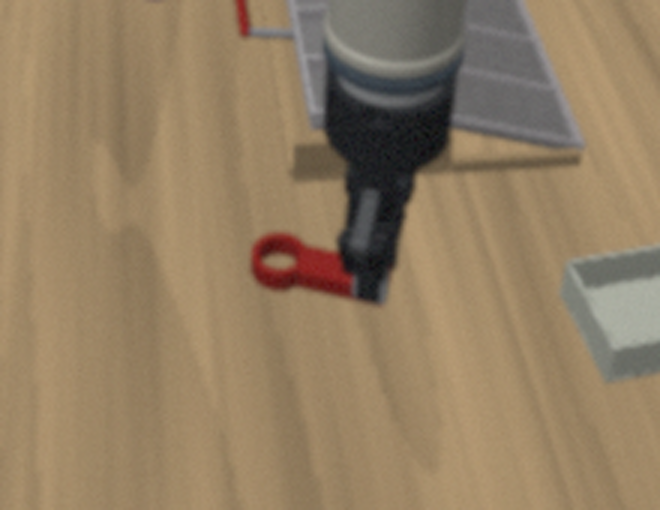

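```bash
python3 -m jog '[[0,0,-0.052,0,-1],[0,0,-0.052,0,-1],[0,0,-0.052,0,-1],[-0.0096,-0.0332,0,0,-1],[-0.015,-0.051,0,0,-1],[-0.015,-0.051,0,0,-1],[-0.015,-0.051,0,0,-1],[-0.015,-0.051,0,0,-1],[-0.015,-0.051,0,0,-1],[-0.015,-0.051,0,0,-1],[-0.015,-0.051,0,0,-1],[-0.015,-0.051,0,0,-1],[-0.015,-0.051,0,0,-1],[-0.015,-0.051,0,0,-1],[-0.015,-0.051,0,0,-1],[-0.015,-0.051,0,0,-1],[0,0,0,-9.15,-1],[0,0,0,-9.15,-1],[0,0,0,-9.15,-1],[0,0,0,-9.15,-1]]'
python3 -m jog '[[0,0,0,0,-1],[0,0,0,0,-1]]'
python3 - <<'E'
from h import *
d=cam("side");cv2.imwrite("pics/s26.png",cv2.resize(d["pixels"][80:230,250:400],None,fx=4,fy=4,interpolation=cv2.INTER_CUBIC))
d=cam("scene");cv2.imwrite("pics/c26.png",cv2.resize(d["pixels"][120:270,290:440],None,fx=4,fy=4,interpolation=cv2.INTER_CUBIC))
E
```

```text
clock: 41.98
ee_pos: [0.5929, 0.3033, 0.2605]
eef_rot: [[0.971, 0.239, -0.003], [0.239, -0.971, -0.001], [-0.003, 0.001, -1.0]]
force: [-1.2, -0.3, 0.1]
gripper_width: 0.254
clock: 42.22
ee_pos: [0.5931, 0.3033, 0.2614]
eef_rot: [[0.973, 0.231, -0.001], [0.231, -0.973, -0.001], [-0.001, 0.0, -1.0]]
force: [-0.2, -0.2, -0.1]
gripper_width: 0.254
```

View pics/s26.png

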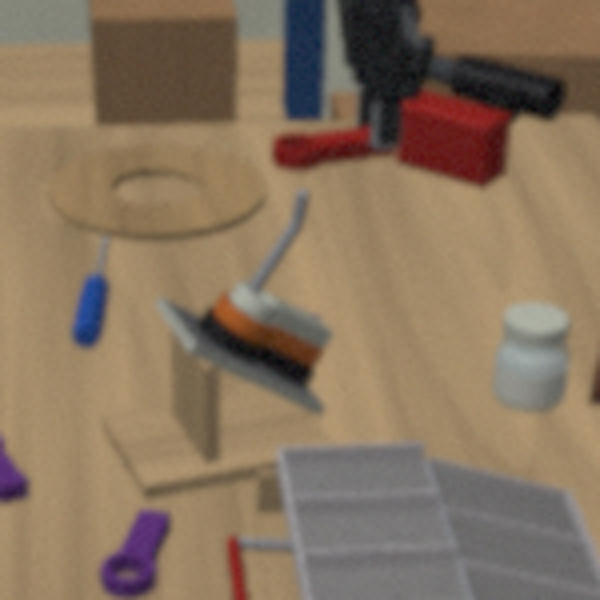

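View pics/c26.png

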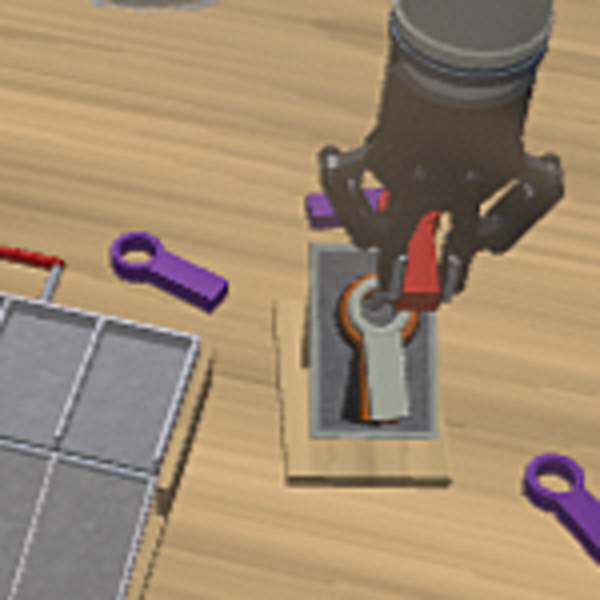

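```bash
python3 -m jog '[[0.0035,0,0.01,0,-1],[0,0,0.015,0,-1],[0,0,0.008,0,-1],[0,0,0.006,0,-1],[-0.001,0,0.006,0,-1],[-0.001,0,0.006,0,-1]]'
python3 - <<'E'
from h import *
d=cam("side");cv2.imwrite("pics/s27.png",cv2.resize(d["pixels"][80:230,250:400],None,fx=4,fy=4,interpolation=cv2.INTER_CUBIC))
E
```

```text
clock: 43.08
ee_pos: [0.5947, 0.3037, 0.2112]
eef_rot: [[0.972, 0.234, 0.0], [0.234, -0.972, 0.0], [0.001, -0.0, -1.0]]
force: [-0.2, 0.1, -0.9]
gripper_width: 0.254
```

View pics/s27.png

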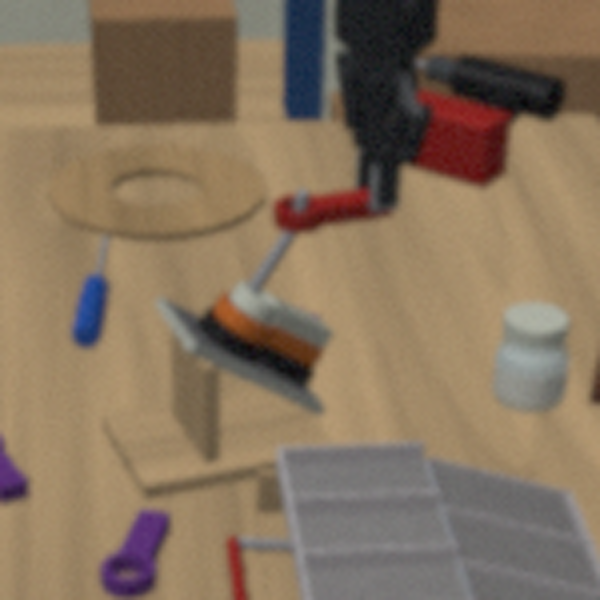

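Threaded (tip visible at crop (301,200)). A bit farther down, then release.

```bash
python3 -m jog '[[-0.0015,0,0.005,0,-1],[-0.002,0,0.005,0,-1],[-0.003,0,0.004,0,-1],[-0.003,0,0.004,0,-1],[0,0,0,0,-1]]'; python3 -m jog '[[0,0,0,0,-0.2],[0,0,0,0,-0.2],[0,0,0,0,-0.2],[0,0,0,0,-0.2]]'
python3 - <<'E'
from h import *
d=cam("side");cv2.imwrite("pics/s28.png",cv2.resize(d["pixels"][80:230,250:400],None,fx=4,fy=4,interpolation=cv2.INTER_CUBIC))
E
```

```text
clock: 43.75
ee_pos: [0.5852, 0.3015, 0.1927]
eef_rot: [[0.972, 0.234, -0.0], [0.234, -0.972, -0.0], [-0.0, 0.0, -1.0]]
force: [1.4, 0.2, -1.4]
gripper_width: 0.255
clock: 44.25
ee_pos: [0.5855, 0.3015, 0.1934]
eef_rot: [[0.972, 0.234, 0.0], [0.234, -0.972, 0.0], [0.0, -0.0, -1.0]]
force: [0.5, -0.6, -0.6]
gripper_width: 0.398
```

View pics/s28.png

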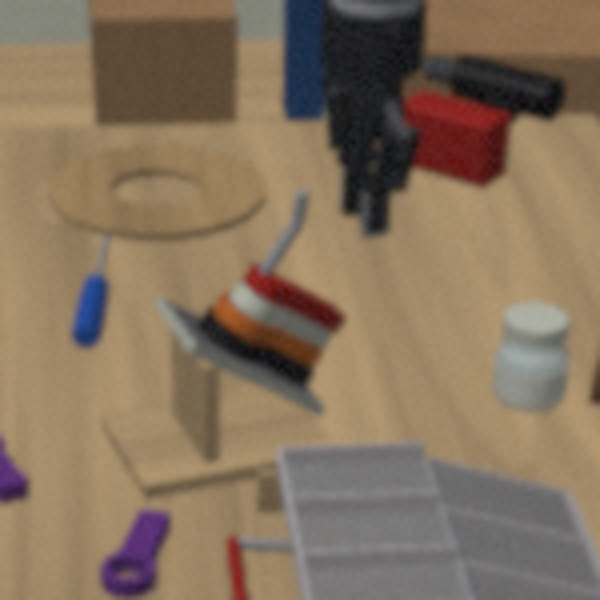

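```bash
python3 -m jog '[[0.02,0,-0.01,0,-0.2],[0.03,0,-0.04,0,-0.2],[0.04,0,-0.05,0,-0.2],[0.04,0.03,-0.03,0,-0.2],[0,0.05,0,0,-0.2],[0,0.05,0,0,-0.2],[0,0.05,0,0,-0.2],[0,0,0,0,-0.2]]'
python3 - <<'E'
from h import *
d=cam("side");z=np.array([np.sin(np.radians(35))*.972,np.sin(np.radians(35))*.234,np.cos(np.radians(35))])
x=np.array([-np.cos(np.radians(35))*.972,-np.cos(np.radians(35))*.234,np.sin(np.radians(35))]); y=np.cross(z,x); root=np.array([.4747,.2759,.0955])
im=d["pixels"].copy(); S=8; im=cv2.resize(im[125:190,280:345],None,fx=9,fy=9,interpolation=cv2.INTER_CUBIC)
for k in range(5):
    for t in(-72,20):
        for s_ in (-12,):
            u,v=proj(d,root+z*.016*k+x*t/1000+y*s_/1000*1); cv2.circle(im,(int((u-280+.5)*9),int((v-125+.5)*9)),3,(0,255,0),-1)
cv2.imwrite("pics/s29.png",im)
d=cam("scene");cv2.imwrite("pics/c29.png",cv2.resize(d["pixels"][100:300,190:450],None,fx=3,fy=3,interpolation=cv2.INTER_CUBIC))
E
```

```text
clock: 45.3
ee_pos: [0.7447, 0.1551, 0.3134]
eef_rot: [[0.974, 0.228, -0.0], [0.228, -0.974, -0.001], [-0.001, 0.001, -1.0]]
force: [-0.4, 1.0, 0.5]
gripper_width: 0.397
```

View pics/s29.png

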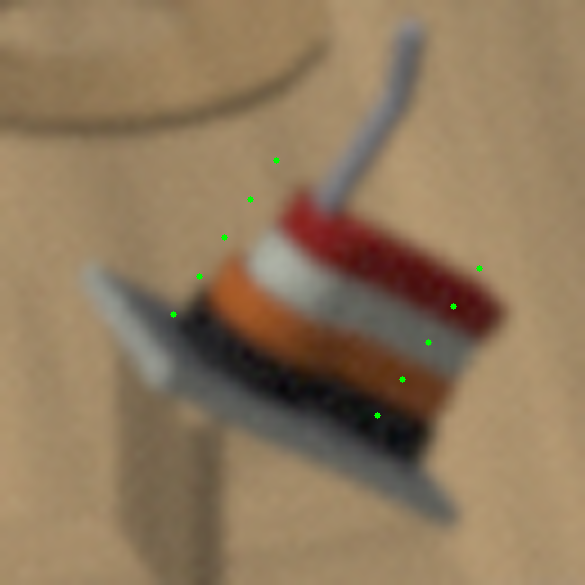

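View pics/c29.png

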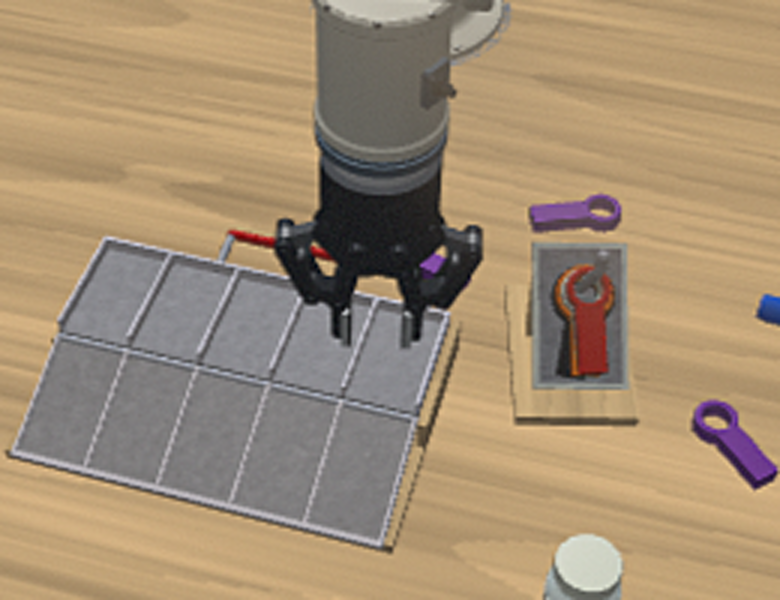

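```bash
python3 - <<'E'
from h import *
print(np.round(r.get_obs()["qvel"],2)); r.finish_job()
E
```

```text
[ 2.07 -0.11  0.01  0.19  0.03  0.03]
the job is handed in; nothing more can be done
```

I finished the job and handed it in at about 45 s of the 210 s allowed; `r.finish_job()` reports no verdict.

- **Tray:** Only black, orange and white were there (no ply or blue). I lifted the tray to about 0.65 rad, and all three slid out onto the slide. I lowered it with the handle still gripped until it rested, and let go only then.
- **Hook:** I hung black, orange, white and then the red keeper, with tails down the board.
- **Last checks:**
  - The side view shows the four tags lying flat on the board and on each other. The stack measured 172 px across, against about 179 px expected for 64 mm, so there are no gaps.
  - The scene view shows the tray level and the slide empty. I left the purple look-alikes, screwdriver, jar and dish alone.
  - I saw no tag knocked aside during the run, and the gripper was clear of everything at hand-in.
- **Not done as worded:** I did not press the tags down with the fingers. Each one slid flat by itself when released, and I relied on the pictures to confirm it.

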